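# Lock back the sprung carriage of a gear test stand with its slotted strap

## Task

On the gear test stand, swing the slotted steel strap round its loose bolt against the sprung carriage, pushing the carriage back, until the strap's slot drops over the short stud. Press the strap down so it lies flat on the deck, let go of it so that it holds the carriage back by itself, and leave the other things where they are.

Things in the scene. Friction and masses are not known exactly. Their poses are not given: they have to be found in the camera images.
- stand: fixed gear test stand: aluminium deck plate 20 mm thick. Origin on the table under the deck; z up, y along the overhead shaft, -x to the open side where the strap starts (roughly the robot's side). The deck reaches from x = -135 to +110 mm and y = -160 to +160 mm. Grey pedestals 30 x 22 mm at x = +36, y = +-145 mm carry the shaft.
- shaft_mid (a point): middle of the level overhead shaft's axis (stand x +36 mm, y 0, 120 mm above the deck). It runs along y and carries three grey gears 70 mm in diameter between y = -98 and +70 mm, which hang over the strap's final place: a tool held upright there hits them; leaned about 40 degrees (body to stand -x, fingers pointing to +x and down) it clears them.
- pivot_bolt (a point): the loose bolt's axis at deck height (stand frame x 0, y +85 mm, z 20 mm). Shank 9 mm in diameter, upright; head 20 mm in diameter, its underside 18 mm above the deck, so the strap can turn, lift up to 13 mm and tip but not come off.
- stud_top (a point): top of the stud, an upright steel pin 8 mm in diameter, 9 mm tall over the deck, edge bevelled (stand frame x 0, y +5 mm); 80 mm from the loose bolt, towards the stand's -y
- strap: loose flat steel strap 180 x 28 mm, 5 mm thick, about 0.2 kg, lying on the deck. Origin: centre of its 13 mm bolt hole, on the underside; x along the strap towards the knob, z up. It starts turned 25 to 48 degrees out of its final place, to the stand's -x side; in its final place its x points along the stand's -y.
- knob (a point): centre of the top of the upright round steel knob on the strap, 18 mm in diameter, 30 mm tall over the strap, axis 150 mm from the bolt hole's centre. Knob and strap ride together; knob top is 35 mm above the strap's underside.
- slot (a point): centre of the strap's through slot at the underside: 80 mm from the bolt hole's centre, 22 mm long along the strap, 10 mm wide. The strap must be lifted more than 9 mm here to pass over the stud.
- carriage (a joint): travel in m of the grey sprung carriage along the stand's +x: 0 sprung out, 0.020 stop; 0.008 to 0.010 when the slot is on the stud. Spring: 2 N at rest, 400 N/m, so about 5 to 6 N there. It pushes the strap back out if let go before the slot is on the stud, and can make the slot hang on the stud until pressed down.
- nose (a point): axis of the carriage's upright steel roller, 12 mm in diameter, from 2 to 38 mm above the deck; this point is 20 mm above the deck. It moves with the carriage; at rest at stand x +10, y +40 mm (45 mm from the bolt). It bears on the strap's +x edge.
- bearing: small steel ball bearing, 26 mm across, 9 mm thick, lying on the stand's deck; bystander
- pinion: small grey printed pinion, 32 mm across, 18 mm tall, on the stand's deck behind the shaft; bystander
- gear_big: loose blue printed gear, 80 mm across, 16 mm thick, on the table; bystander
- gear_mid: loose orange printed gear, 64 mm across, 22 mm thick, on the table; bystander
- calliper: steel sliding calliper, about 190 mm long, lying on the table; bystander
- driver: screwdriver lying on the table; bystander
- flange: grey printed flanged bush, 64 mm foot, 35 mm tall, on the table; bystander
Things that resemble listed ones, but are neither listed nor needed, are in the scene too. Of the things like the strap, leave any that is red or turquoise; of the rest the larger one is meant.

How it is judged:
On the way, in this order (a step that is already met when the one before it is completed fails the run):
1. the swinging strap has pushed the carriage back at least 4 mm (value of joint carriage above 0.004 m and distance of slot from where it was at the start of the episode above 0.02 m), for 0.05 s.
2. the slot has dropped over the stud, to within 2.5 mm of the deck (z of slot in the frame of stand below 0.0225 m and horizontal distance between slot and stud_top below 0.01 m and x of slot in the frame of stand between -0.004 and 0.004 m), for 0.2 s.
At the end, for the whole second after the job is handed in: The strap is at rest, still on its bolt, flat on the deck (within 2.5 mm at the slot, 3.5 mm at both ends, tilt under 4 degrees), slot over the stud (centre within 4 mm across the strap, 10 mm in all), and holds the carriage back more than 6 mm (all of step 2 and angle between strap's own z axis and vertical below 0.07 rad and value of joint carriage above 0.006 m and linear speed of strap below 0.02 m/s and horizontal distance between strap and pivot_bolt below 0.005 m and z of strap in the frame of stand below 0.0235 m and z of knob in the frame of stand below 0.0585 m); the robot touches nothing.
It fails at once if a bystander was moved more than 30 mm (distance of any of bearing, pinion, gear_big, gear_mid, calliper, driver, flange from where it was at the start of the episode above 0.03 m).
It also fails if it takes over 58 s, if anything falls off the work surface, if the arm or the gripper's body presses on something with over 40 N, if the wrist force passes 120 N, or if a joint passes its speed limit or range.

## Robot

A 6-joint arm with a two-finger parallel gripper is mounted at the origin on the work surface. World frame = base frame: x ahead of the robot, y to its left, z up, the work surface at z = 0. Lengths are in m, angles in rad, forces in N, time in s.
With the tool pointing down it reaches from about 0.3 to 0.875 m from the base axis. Payload 6.4 kg.
Tool frame: the origin (TCP) lies midway between the tips of the shut fingers; the grasp point (between the pads) lies 19 mm behind it; z points along the fingers, y is the direction in which the jaws open and shut (so a half turn about z gives the same grasp; the last joint's range is limited). The gripper opens to 85 mm and grips with 20 to 120 N. Pads are 22 mm wide; open, the fingers measure 114 mm over their backs; the gripper's body (76 mm by 85 mm) begins 54 mm behind the grasp point. The pads swing forward as they close: fully open they stand 13 mm farther back than shut.
Start: joints at [-1.414, 0.181, 1.607, -0, 1.354, -0.206], TCP at [0.204, -0.538, 0.208] pointing down, gripper open.
Joint ranges: [-2.99, 2.99], [-0.89, 2.07], [0.3, 2.58], [-1.14, 4.28], [0, 2.63], [-3.12, 3.12]. Speed limits (rad/s): [2.57, 2.57, 3.01, 3.14, 3.14, 3.14].

## Interface

Orientations are given as a unit quaternion [w, x, y, z].
In Python, from bench import ctrl, optics, ticket gives the robot as it stands. The module is installed in compiled form; this text tells all that it offers.
- The arm moves only by the tool step_arm, never from a script. Its argument "targets" is text: rows parted by semicolons, each of 6 numbers parted by spaces: the shift along the tool's x, y, z in mm, then the turn, a rotation vector about the tool's x, y, z in rad. In form: dx dy dz rx ry rz; .... A call has 1 to 8 rows; each row is the pose to reach, as a shift and turn from the pose commanded when the call began, along the tool's axes at that moment; what a row does not reach only later rows make up. A row lasts 1/8 s, in which the tool goes at most 62.5 mm and 10.7 degrees, less where a joint would pass 70% of its speed; a pose out of reach is approached as far as the arm can. A call with a gripper value outside its range is refused whole. "grip" is the opening in per cent of the stroke, from 0 (shut) to 100 (fully open), set as the call begins (left out, the last holds). The fingers move at their own pace and stop on an object; the grip force is fixed at half the most. Time passes only in rows, so rows that repeat a pose let the fingers close. It gives the time, the measured TCP pose, the force and the opening at its end, in the units of the state.
- ctrl.get_obs(): the state, without advancing time (a new reading comes with each control period).
- optics.camera(name): name is "scene" or "side" or "wrist"; returns a dict with "image" (384x512x3 uint8, red, green, blue), "mtx" (3x3 intrinsics, pixels), "D" ([k1, k2, p1, p2, k3] as OpenCV has them; the pictures are not rectified), "xyz" and "orientation" of the camera in the world. Camera axes: x right, y up, looking along -z (the intrinsics and any distortion apply to the point x, -y, -z); pixel columns grow to the right and rows downward; lengths in m; the calibration is good to about 2 mm. A picture is of the moment at which its call begins. There is no depth.
- ticket.hand_in(): hands the job in, once; it reports no verdict.
The state is a dict: "time_s": time; "q": joint angles; "dq": joint speeds; "joint_efforts": joint torques, N m; "eef_pos": TCP position; "eef_rot": TCP orientation; "wrist_force": force on the tool from outside, world axes, zero at the start; "torque": the same for the moment, N m; "opening": opening from 0.0 (shut) to 1.0 (fully open).
Only numpy, scipy, OpenCV 4.12 (cv2) and the standard library are available. Lean on these libraries where they do the work, as an engineer would, in place of code of your own. Each camera call takes 0.05 s, during which the arm holds its last target.

## Working session

There is one attempt and no reset: what is moved stays moved. The work goes in short steps, Python scripts to look and compute and a tool call to move; the robot and the scene stay as the last step left them, time stands still between calls to the robot, and variables do not carry over. Pictures are saved under pics/ and viewed, and the job is handed in when it is done.

Besides the shell and the picture viewer there is one more tool, called after ">>>" by a JSON object that holds its "api" and its "payload". step_arm: Moves the arm, as the interface text tells. Its arguments: {"type":"object","properties":{"targets":{"type":"string"},"grip":{"type":"number"}},"required":["targets"]}

```bash
mkdir -p pics
cat > h.py <<'E'
import numpy as np, cv2
from scipy.spatial.transform import Rotation as R
from bench import ctrl, optics, ticket
def Rq(q): return R.from_quat([q[1],q[2],q[3],q[0]])
def cam(n,save=None):
    c=optics.camera(n)
    if save: cv2.imwrite('pics/'+save+'.png',c['image'][:,:,::-1])
    return c
def proj(c,P):
    P=np.atleast_2d(P); p=(P-np.array(c['xyz']))@Rq(c['orientation']).as_matrix()
    p=p*[1,-1,-1]
    return cv2.projectPoints(p.reshape(-1,1,3),np.zeros(3),np.zeros(3),np.array(c['mtx'],float),np.array(c['D'],float))[0].reshape(-1,2)
def ray(c,uv):
    n=cv2.undistortPoints(np.array(uv,float).reshape(-1,1,2),np.array(c['mtx'],float),np.array(c['D'],float)).reshape(-1,2)
    d=np.c_[n[:,0],-n[:,1],-np.ones(len(n))]@Rq(c['orientation']).as_matrix().T
    return np.array(c['xyz']),d
def atz(c,uv,z):
    o,d=ray(c,uv); return o+d*((z-o[2])/d[:,2:3])
E
python3 - <<'E'
from h import *
for n in ['scene','side','wrist']:
    c=cam(n,n+'0'); print(n,c['xyz'],c['orientation'],np.array(c['mtx']).tolist(),c['D'])
print(ctrl.get_obs())
E
```

```text
scene [ 1.49679532 -0.1554807   0.79993388] [0.67548709 0.35990615 0.29169413 0.57367175] [[420.7359796963646, 0.0, 255.40137476882083], [0.0, 420.7359796963646, 194.03782199934585], [0.0, 0.0, 1.0]] [-0.06913309  0.          0.          0.          0.        ]
side [0.44818637 1.16783367 0.8678219 ] [-0.03271825 -0.00801644  0.46743019  0.88338795] [[441.38620797187747, 0.0, 258.35096406818843], [0.0, 441.38620797187747, 191.2115402080701], [0.0, 0.0, 1.0]] [-0.00498949  0.          0.          0.          0.        ]
wrist [ 0.2730852  -0.51145237  0.37376617] [ 0.81376385 -0.12044905  0.08369655 -0.5623836 ] [[270.0270170062516, 0.0, 259.66867374108995], [0.0, 270.0270170062516, 190.40385115498566], [0.0, 0.0, 1.0]] [-0.04226364  0.          0.          0.          0.        ]
{'time_s': 0.15, 'q': array([-1.41429195e+00,  1.81417426e-01,  1.60773817e+00, -2.09470533e-05,
        1.35381529e+00, -2.06274222e-01]), 'dq': array([ 0.00115624, -0.00285998, -0.00350807, -0.0001755 , -0.00027715,
        0.00151155]), 'joint_efforts': array([ 1.67329022e-04, -4.45263326e+01, -3.51694322e+01, -3.68917381e-04,
        5.81358894e-03, -3.73276782e-05]), 'eef_pos': array([ 0.20400486, -0.53711788,  0.20698408]), 'eef_rot': array([-6.89159828e-04,  9.83593376e-01,  1.80398434e-01,  6.92367852e-06]), 'wrist_force': array([0.12197061, 0.32483577, 0.56748688]), 'torque': array([-0.02897996, -0.00795577, -0.00110232]), 'opening': 1.0014844910370795}
```

View pics/scene0.png

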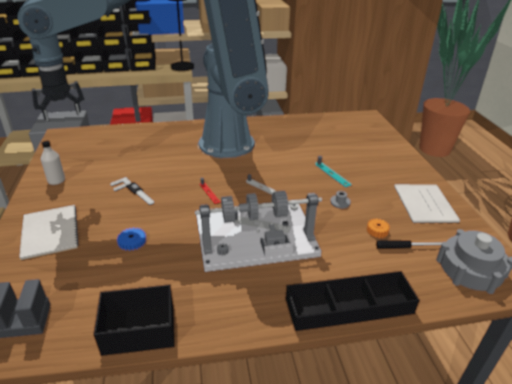

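View pics/side0.png

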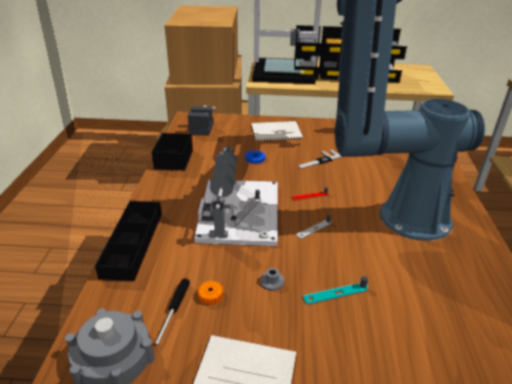

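View pics/wrist0.png

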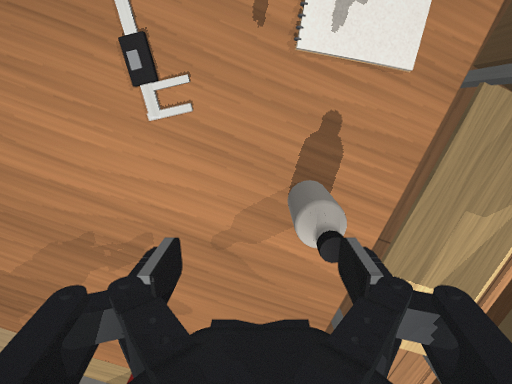

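The scene view shows the stand at about (258,235). The side view shows it at about (238,212). Lookalike straps in red, turquoise and small grey lie on the table. I'll enlarge the stand in both views.

Run:
```python
from h import *
a=cv2.imread('pics/scene0.png')[165:285,185:335]; cv2.imwrite('pics/scz.png',cv2.resize(a,None,fx=5,fy=5,interpolation=cv2.INTER_CUBIC))
a=cv2.imread('pics/side0.png')[140:255,185:345]; cv2.imwrite('pics/siz.png',cv2.resize(a,None,fx=5,fy=5,interpolation=cv2.INTER_CUBIC))
```

```text
(no output)
```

View pics/scz.png

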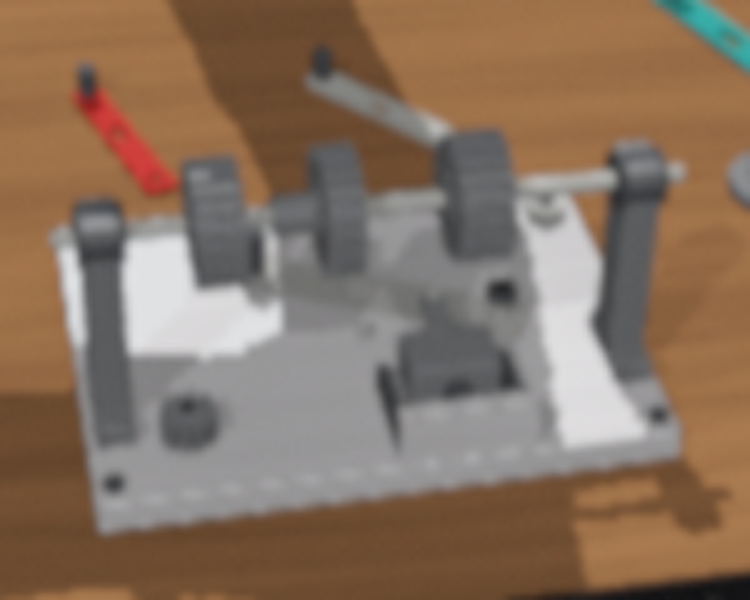

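View pics/siz.png

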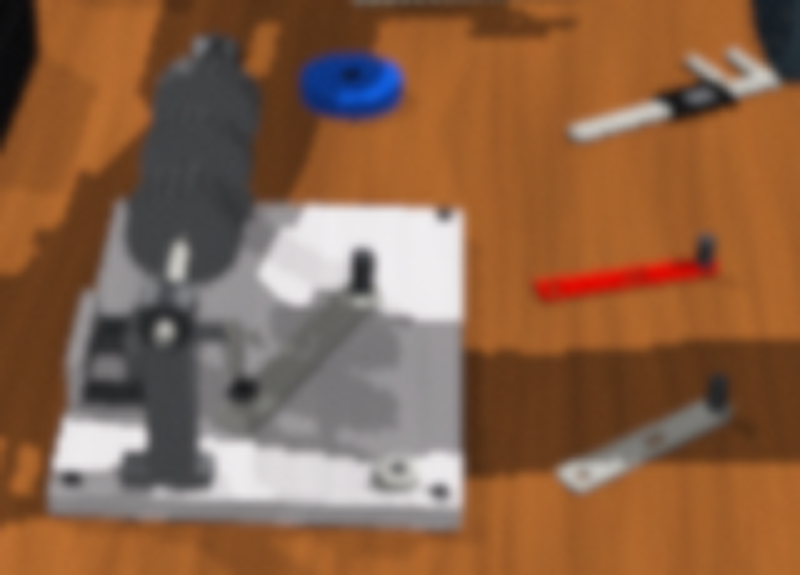

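```bash
cat > fit.py <<'E'
from h import *
from scipy.optimize import least_squares
cs=cam('scene');cd=cam('side')
A=lambda p:np.array(p)/5+[185,165]
B=lambda p:np.array(p)/5+[185,140]
obs=[(cs,A([97,513]),(.110,-.160,.02)),(cs,A([680,434]),(.110,.160,.02)),(cs,A([55,234]),(-.135,-.16,.02)),
(cd,B([463,499]),(-.135,.16,.02)),(cd,B([53,492]),(.110,.16,.02)),(cd,B([465,208]),(-.135,-.16,.02)),
(cd,B([243,385]),(0,.085,.043))]
def T(p,P): 
    c,s=np.cos(p[2]),np.sin(p[2]); return np.array([p[0]+c*P[0]-s*P[1],p[1]+s*P[0]+c*P[1],P[2]])
f=lambda p:np.concatenate([proj(c,T(p,P))[0]-uv for c,uv,P in obs])
r=least_squares(f,[.5,0,0]);p=r.x
if __name__=='__main__':
    print(p,r.fun.reshape(-1,2).round(1))
    # knob top
    k=B([363,252]);w=atz(cd,k,.055)[0];print('knob',w)
    c,s=np.cos(p[2]),np.sin(p[2]);d=w[:2]-p[:2];print('stand',c*d[0]+s*d[1],-s*d[0]+c*d[1])
E
python3 fit.py
```

```text
[0.58375316 0.01966106 0.03974105] [[ 0.2 -1.1]
 [ 0.3 -1.3]
 [-0.6 -1.2]
 [ 0.   0.3]
 [-1.2 -0.8]
 [-1.3 -0.7]
 [-0.1 -0. ]]
knob [ 0.51556985 -0.02844039  0.055     ]
stand -0.07004057603445028 -0.04535450596156644
```

```bash
cat >> h.py <<'E'
SP=np.array([0.58375316,0.01966106,0.03974105])
def S(P,p=None):
    p=SP if p is None else p
    c,s=np.cos(p[2]),np.sin(p[2]);P=np.array(P,float); return np.array([p[0]+c*P[0]-s*P[1],p[1]+s*P[0]+c*P[1],P[2]])
def Sinv(w,p=None):
    p=SP if p is None else p
    c,s=np.cos(p[2]),np.sin(p[2]);d=np.array(w)[:2]-p[:2];return np.array([c*d[0]+s*d[1],-s*d[0]+c*d[1],w[2]])
def Rtool(yaw,lean):
    # world rot: tool x forward/up, z forward/down; yaw world rad
    base=R.from_matrix(np.array([[1,0,0],[0,-1,0],[0,0,-1.]]))
    return R.from_euler('z',yaw)*R.from_euler('y',-lean)*base
def row(pos,rot,ob=None):
    ob=ob or ctrl.get_obs(); r0=Rq(ob['eef_rot'])
    return np.r_[r0.inv().apply(pos-ob['eef_pos'])*1000,(r0.inv()*rot).as_rotvec()]
E
python3 - <<'E'
from h import *
np.set_printoptions(suppress=True,precision=3)
k=S([-.070,-.0454,.055]);yaw=SP[2]-np.arctan2(70,130)
rot=Rtool(yaw,np.radians(40));print(rot.as_matrix())
# knob axis point at z 0.045 crosses tool axis 12mm behind tcp
g=np.array([k[0],k[1],.045])+rot.as_matrix()[:,2]*.012
print('g',g)
print(row(g-rot.as_matrix()[:,2]*.13,rot)); print(g-rot.as_matrix()[:,2]*.13)
E
```

```text
[[ 0.688 -0.439  0.578]
 [-0.336 -0.899 -0.282]
 [ 0.643  0.    -0.766]]
g [ 0.523 -0.032  0.036]
[ 419.923 -420.36    72.293   -0.286    0.658    0.783]
[0.447 0.005 0.135]
```

>>> {"api": "step_arm", "payload": {"targets": "60 -60 -20 -0.04 0.09 0.11; 120 -120 -30 -0.08 0.19 0.22; 170 -170 -20 -0.12 0.28 0.34; 220 -220 0 -0.16 0.38 0.45; 270 -270 20 -0.2 0.47 0.56; 320 -320 40 -0.25 0.56 0.67; 370 -370 60 -0.286 0.658 0.783; 420 -420 72 -0.286 0.658 0.783", "grip": 100}}

```text
time_s: 1.25
eef_pos: [0.3943, -0.1304, 0.1718]
eef_rot: [0.08, 0.919, -0.211, 0.323]
wrist_force: [-1.0, -1.0, -0.4]
opening: 1.002
```

>>> {"api": "step_arm", "payload": {"targets": "0 0 0 0 0 0; 0 0 0 0 0 0; 0 0 0 0 0 0"}}

```text
time_s: 1.62
eef_pos: [0.3935, -0.1333, 0.1715]
eef_rot: [0.08, 0.92, -0.212, 0.32]
wrist_force: [-0.9, -0.2, -0.1]
opening: 1.001
```

Run:
```python
from h import *
c=cam('wrist','w1');o=ctrl.get_obs();print(o['time_s'],o['eef_pos'],o['q'],o['wrist_force']);r=Rq(o['eef_rot']);print(r.as_matrix())
print(proj(c,[S([-.07,-.0454,.055]),S([0,.085,.045]),S([0,.005,.029]),S([.01,.04,.058])]))
```

```text
1.675 [ 0.3933498  -0.13349702  0.1713796 ] [-0.7837791  -0.82964865  2.56743122  0.27613913  0.77500889  1.10507876] [-0.21318501 -0.7920027   0.17974275]
[[ 0.70549872 -0.44151904  0.55437577]
 [-0.33891853 -0.89717263 -0.28322343]
 [ 0.6224193   0.01192554 -0.78259312]]
[[130.80458863 196.01459688]
 [ 16.4648725  198.80431314]
 [ 86.17717949 175.93570313]
 [ 42.80230103 171.87951083]]
```

View pics/w1.png

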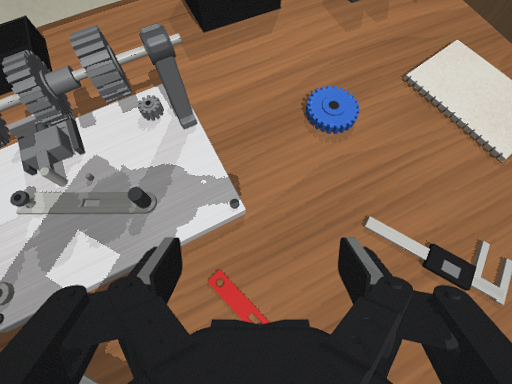

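Run:
```python
from h import *
np.set_printoptions(suppress=True,precision=3)
k=S([-.070,-.0454,.055]);yaw=SP[2]-np.arctan2(70,130)
rot=Rtool(yaw,np.radians(40));z=rot.as_matrix()[:,2]
g=np.array([k[0],k[1],.045])+z*.012
print(row(g-z*.08,rot)); print(g-z*.08)
a=cv2.imread('pics/w1.png')[130:260,0:180]; cv2.imwrite('pics/w1z.png',cv2.resize(a,None,fx=4,fy=4,interpolation=cv2.INTER_CUBIC))
```

```text
[ -29.784 -148.945   68.969    0.011    0.026    0.005]
[ 0.476 -0.009  0.097]
```

View pics/w1z.png

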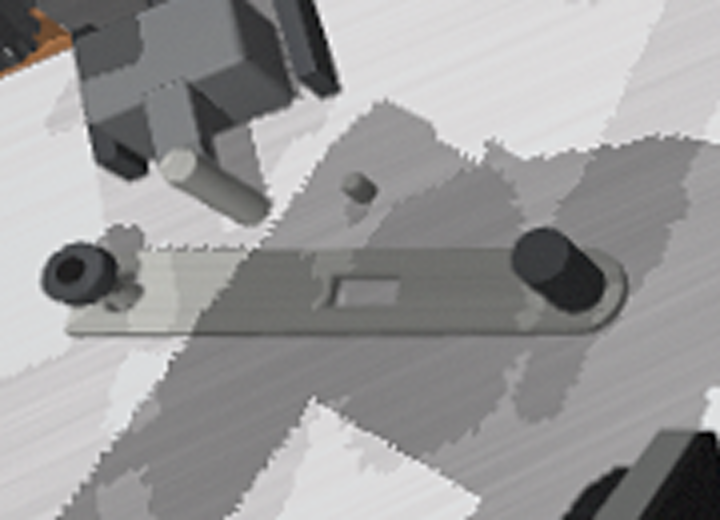

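The wrist view shows the knob top at (135,194), the bolt head at (19,198), the stud at (88,176) and the roller top at (45,171). All are within 2–4 px of the predictions, so I'll move to the pre-grasp.

>>> {"api": "step_arm", "payload": {"targets": "-10 -50 10 0 0 0; -20 -100 30 0.01 0.026 0.005; -30 -149 55 0.01 0.026 0.005; -30 -149 69 0.01 0.026 0.005; -30 -149 69 0.01 0.026 0.005; -30 -149 69 0.01 0.026 0.005"}}

```text
time_s: 2.42
eef_pos: [0.4764, -0.0079, 0.0951]
eef_rot: [0.077, 0.916, -0.211, 0.332]
wrist_force: [0.2, -0.3, 1.0]
opening: 1.002
```

Run:
```python
from h import *
c=cam('wrist','w2');o=ctrl.get_obs();print(o['time_s'],o['eef_pos'],o['q'],o['wrist_force']);r=Rq(o['eef_rot']);print(r.as_matrix())
print(proj(c,[S([-.07,-.0454,.055]),S([0,.085,.045]),S([0,.005,.029]),S([.01,.04,.058])]))
```

```text
2.475 [ 0.4763694  -0.0076349   0.09482179] [-0.10623064 -0.18951728  2.42854045 -0.76042059  0.32279223  2.57530105] [-1.23338654  0.4327531   0.05660894]
[[ 0.69065373 -0.43807605  0.57540142]
 [-0.33588943 -0.8989374  -0.28122916]
 [ 0.64044962  0.00096071 -0.76799958]]
[[260.26480231 188.02311912]
 [ 99.30076679 192.62459038]
 [184.01264875 164.23819277]
 [136.41458472 156.70538255]]
```

View pics/w2.png

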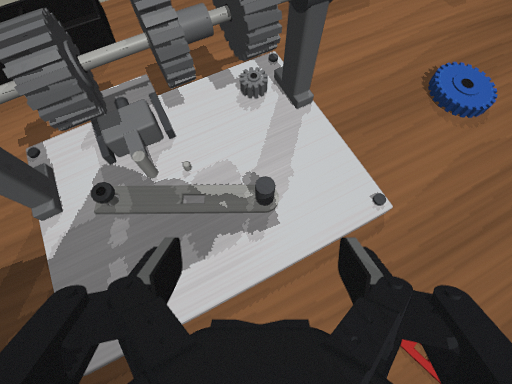

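Run:
```python
from h import *
a=cv2.imread('pics/w2.png')[140:220,85:285]; cv2.imwrite('pics/w2z.png',cv2.resize(a,None,fx=4,fy=4,interpolation=cv2.INTER_CUBIC))
```

```text
(no output)
```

View pics/w2z.png

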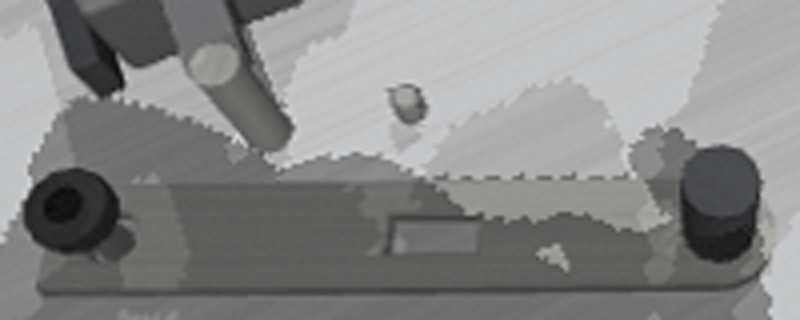

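Run:
```python
from h import *
from scipy.optimize import least_squares
np.set_printoptions(suppress=True,precision=4)
c=cam('wrist')
cn=np.array([[378.5,200],[272.5,57]])
ob=[((265,185.2),None,.055),((186.5,164.5),(0,.005,.029),0),((138.2,155.8),(.010,.04,.058),0),((193.5,199),'s',.025),
 ((378.5,200),(-.123,-.148,.02),0)][:4]
def f(p):
    r=[]
    e=lambda d,z:S([-d*np.sin(p[3]),.085-d*np.cos(p[3]),z],p)
    for uv,P,z in ob:
        w=e(.15,z) if P is None else e(.08,z) if P=='s' else S(P,p)
        r+=list(proj(c,w)[0]-uv)
    return np.r_[r,(p[:2]-SP[:2])/.004,(p[2]-SP[2])/.02]
r=least_squares(f,[*SP,.49]);print(r.x,np.degrees(r.x[3]));print(r.fun)
p=r.x;k=S([-.15*np.sin(p[3]),.085-.15*np.cos(p[3]),.055],p);print('knob',k,'direct',atz(c,[[265,185.2]],.055))
print('pivot',S([0,.085,.02],p),'stud',S([0,.005,.029],p))
```

```text
[0.5829 0.0178 0.0392 0.4767] 27.31040299284257
[ 0.0796  0.0335 -0.3031 -0.5297  0.5918  0.5965 -0.5485 -0.1191 -0.2144
 -0.4643 -0.0271]
knob [ 0.516  -0.0331  0.055 ] direct [[ 0.5161 -0.0331  0.055 ]]
pivot [0.5796 0.1027 0.02  ] stud [0.5827 0.0228 0.029 ]
```

```bash
sed -i 's/^SP=.*/SP=np.array([0.5829,0.0178,0.0392]); TH=.4767/' h.py
python3 - <<'E'
from h import *
np.set_printoptions(suppress=True,precision=3)
rot=Rtool(SP[2]-TH,np.radians(40));z=rot.as_matrix()[:,2]
g=np.array([.516,-.0331,.045])+z*.012
print(g,row(g-z*.03,rot),row(g,rot))
E
```

```text
[ 0.523 -0.036  0.036] [ 3.79   5.085 50.684  0.012  0.003 -0.011] [ 3.882  4.737 80.682  0.012  0.003 -0.011]
```

>>> {"api": "step_arm", "payload": {"targets": "2 3 25 0.01 0 -0.01; 4 5 50 0.01 0 -0.01; 4 5 65 0.01 0 -0.01; 4 5 76 0.01 0 -0.01; 4 5 80 0.01 0 -0.01; 4 5 80 0.01 0 -0.01"}}

```text
time_s: 3.28
eef_pos: [0.5231, -0.0366, 0.0474]
eef_rot: [0.071, 0.92, -0.204, 0.328]
wrist_force: [0.2, 0.6, -0.3]
opening: 0.998
```

Run:
```python
from h import *
c=cam('wrist','w3');o=ctrl.get_obs();print(o['time_s'],o['eef_pos'],o['q'],o['wrist_force'])
```

```text
3.325 [ 0.52287395 -0.03617143  0.04731077] [-0.19981182  0.05913351  2.34402923 -1.13696279  0.15986207  2.88750636] [ 0.87473044  0.1976592  -0.0857043 ]
```

View pics/w3.png

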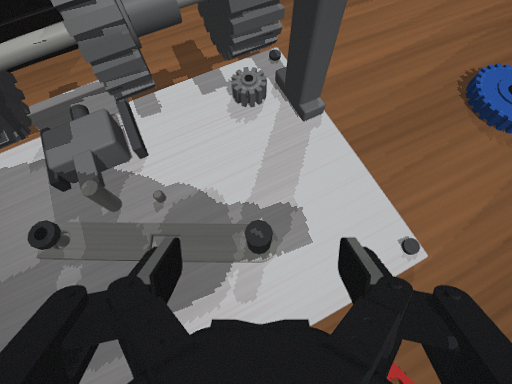

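The knob sits midway between the pads at about (258,235). However, TCP z is 11 mm high because joint 4 has reached its limit at −1.137. I'll fit a small kinematic model so I can choose a better lean.

```bash
cat > kin.py <<'E'
import numpy as np
from scipy.optimize import least_squares
from scipy.spatial.transform import Rotation as R
D=[([-1.41429195,.181417426,1.60773817,-2e-5,1.35381529,-.206274222],[.20400486,-.53711788,.20698408]),
([-0.7837791,-0.82964865,2.56743122,0.27613913,0.77500889,1.10507876],[0.3933498,-0.13349702,0.1713796]),
([-0.10623064,-0.18951728,2.42854045,-0.76042059,0.32279223,2.57530105],[0.4763694,-0.0076349,0.09482179]),
([-0.19981182,0.05913351,2.34402923,-1.13696279,0.15986207,2.88750636],[0.52287395,-0.03617143,0.04731077])]
def fk(q,P):
    h,a,L1,L2,Lt,wo,yo=P
    # local frames: z = link dir
    r=R.from_euler('z',q[0]); p=r.apply([a,yo,h])
    r=r*R.from_euler('y',q[1]); p=p+r.apply([0,0,L1])
    r=r*R.from_euler('y',q[2]); p=p+r.apply([0,0,L2])
    r=r*R.from_euler('z',q[3])*R.from_euler('y',q[4]); p=p+r.apply([wo,0,0])
    r=r*R.from_euler('z',q[5]-np.pi/2*0); 
    p=p+r.apply([0,0,Lt]); return p,r
def res(P): return np.concatenate([fk(q,P)[0]-p for q,p in D])
_f=least_squares(lambda P:np.r_[res(P),1e-3*(np.array(P)[[1,5,6]])],[.35,0,.45,.4,.3,0,0]);KP=_f.x
E
cat > ik.py <<'E'
from kin import *
LO=np.array([-2.99,-.89,.3,-1.14,0,-3.12]);HI=np.array([2.99,2.07,2.58,4.28,2.63,3.12])
OFF=None
def ik(pos,rot,q0):
    f=lambda q:(lambda pr:np.r_[(pr[0]-pos)*10,(rot.inv()*(pr[1]*OFF)).as_rotvec()])(fk(q,KP))
    r=least_squares(f,np.clip(q0,LO+1e-3,HI-1e-3),bounds=(LO,HI)); return r.x,np.abs(r.fun).max()
# tool offset from start pose
OFF=fk(D[0][0],KP)[1].inv()*R.from_quat([9.83593376e-01,1.80398434e-01,6.92e-06,-6.89e-4])
E
python3 - <<'E'
from ik import *;from h import *
np.set_printoptions(suppress=True,precision=3)
print(KP,np.abs(res(KP)).max())
o=ctrl.get_obs();print('rot check',(Rq(o['eef_rot']).inv()*fk(o['q'],KP)[1]*OFF).as_rotvec())
q=o['q'].copy();q[3]=-.3;q[4]=.5;q[5]=2
for fr in [0,.25,.5,.75,1]:
  for lean in [15,20,25,30,35,40]:
    th=TH*(1-fr)
    for yaw in [SP[2]-th]:
      rot=Rtool(yaw,np.radians(lean));z=rot.as_matrix()[:,2]
      g=S([-.15*np.sin(th),.085-.15*np.cos(th),.045])+z*.012
      x,e=ik(g,rot,q);print(fr,lean,x,round(e,4))
E
```

```text
[0.197 0.078 0.357 0.438 0.234 0.02  0.12 ] 0.013303685923887643
rot check [-0. -0. -0.]
0 15 [-0.278  0.16   2.116 -0.072  0.608  1.784] 0.0
0 20 [-0.269  0.124  2.17  -0.119  0.506  1.833] 0.0
0 25 [-0.258  0.094  2.222 -0.194  0.402  1.913] 0.0
0 30 [-0.243  0.071  2.272 -0.335  0.298  2.06 ] 0.0
0 35 [-0.22   0.059  2.323 -0.665  0.202  2.405] 0.0
0 40 [-0.203  0.055  2.366 -1.14   0.151  2.891] 0.0291
0.25 15 [-0.299  0.196  2.073 -0.009  0.611  1.597] 0.0
0.25 20 [-0.297  0.158  2.13  -0.015  0.504  1.603] 0.0
0.25 25 [-0.296  0.125  2.186 -0.024  0.394  1.613] 0.0
0.25 30 [-0.294  0.097  2.241 -0.043  0.281  1.633] 0.0
0.25 35 [-0.29   0.076  2.292 -0.099  0.163  1.691] 0.0
0.25 40 [-0.248  0.076  2.352 -1.14   0.048  2.765] 0.0041
0.5 15 [-0.313  0.236  2.024  0.051  0.622  1.419] 0.0
0.5 20 [-0.319  0.197  2.084  0.083  0.515  1.385] 0.0
0.5 25 [-0.327  0.162  2.144  0.136  0.406  1.33 ] 0.0
0.5 30 [-0.336  0.132  2.203  0.238  0.295  1.224] 0.0
0.5 35 [-0.354  0.106  2.266  0.498  0.187  0.953] 0.0
0.5 40 [-0.388  0.088  2.367  1.588  0.121 -0.162] 0.0
0.75 15 [-0.322  0.278  1.971  0.104  0.641  1.253] 0.0
0.75 20 [-0.334  0.24   2.033  0.169  0.537  1.186] 0.0
0.75 25 [-0.348  0.205  2.095  0.27   0.433  1.08 ] 0.0
0.75 30 [-0.366  0.175  2.157  0.446  0.334  0.897] 0.0
0.75 35 [-0.391  0.151  2.226  0.792  0.249  0.537] 0.0
0.75 40 [-0.416  0.139  2.307  1.453  0.215 -0.141] 0.0
1 15 [-0.326  0.323  1.913  0.15   0.666  1.098] 0.0
1 20 [-0.343  0.285  1.976  0.24   0.567  1.007] 0.0
1 25 [-0.362  0.252  2.039  0.371  0.473  0.871] 0.0
1 30 [-0.384  0.224  2.103  0.575  0.388  0.658] 0.0
1 35 [-0.411  0.203  2.171  0.901  0.324  0.319] 0.0
1 40 [-0.435  0.194  2.242  1.362  0.305 -0.156] 0.0
```

Run:
```python
from kin import *
np.set_printoptions(suppress=True,precision=4)
def fk2(q,P):
    h,a,L1,L2,Lt,wo,yo,wy,ex,wx4=P
    r=R.from_euler('z',q[0]); p=r.apply([a,yo,h])
    r=r*R.from_euler('y',q[1]); p=p+r.apply([0,0,L1])
    r=r*R.from_euler('y',q[2]); p=p+r.apply([ex,0,L2])
    r=r*R.from_euler('z',q[3]); p=p+r.apply([wx4,wy,0]);r=r*R.from_euler('y',q[4]); p=p+r.apply([wo,0,Lt])
    return p
for mask in ['wy','wy,ex','wy,wo','wy,ex,wo,a','ex,wo','wy,a','wy,ex,a']:
    names='h,a,L1,L2,Lt,wo,yo,wy,ex,wx4'.split(',')
    fr=np.array([n in ['h','L1','L2','Lt','yo']+mask.split(',') for n in names])
    def f(v):
        P=np.zeros(10);P[fr]=v;return np.r_[np.concatenate([fk2(q,P)-p for q,p in D]),1e-3*P[[1,5,7,8]]]
    P0=np.array([.3,0,.42,.4,.25,0,.1,0,0,0])[fr]
    r=least_squares(f,P0);print(mask,[(n,round(x,4)) for n,x in zip(np.array(names)[fr],r.x)],np.abs(r.fun[:12]).max())
```

```text
wy [(np.str_('h'), np.float64(0.2272)), (np.str_('L1'), np.float64(0.398)), (np.str_('L2'), np.float64(0.4863)), (np.str_('Lt'), np.float64(0.2967)), (np.str_('yo'), np.float64(0.1134)), (np.str_('wy'), np.float64(0.0031))] 0.015774586983653416
wy,ex [(np.str_('h'), np.float64(0.3134)), (np.str_('L1'), np.float64(0.4382)), (np.str_('L2'), np.float64(0.5145)), (np.str_('Lt'), np.float64(0.3425)), (np.str_('yo'), np.float64(0.1178)), (np.str_('wy'), np.float64(-0.0)), (np.str_('ex'), np.float64(0.0855))] 1.8455302483455505e-07
wy,wo [(np.str_('h'), np.float64(0.2261)), (np.str_('L1'), np.float64(0.4019)), (np.str_('L2'), np.float64(0.4822)), (np.str_('Lt'), np.float64(0.302)), (np.str_('wo'), np.float64(-0.0039)), (np.str_('yo'), np.float64(0.1093)), (np.str_('wy'), np.float64(0.007))] 0.015274925512513582
wy,ex,wo,a [(np.str_('h'), np.float64(0.3134)), (np.str_('a'), np.float64(0.0)), (np.str_('L1'), np.float64(0.4382)), (np.str_('L2'), np.float64(0.5145)), (np.str_('Lt'), np.float64(0.3425)), (np.str_('wo'), np.float64(-0.0)), (np.str_('yo'), np.float64(0.1178)), (np.str_('wy'), np.f
[... 260 characters left out ...]
), (np.str_('yo'), np.float64(0.1178)), (np.str_('ex'), np.float64(0.0855))] 1.8496061027217792e-07
wy,a [(np.str_('h'), np.float64(0.1736)), (np.str_('a'), np.float64(0.122)), (np.str_('L1'), np.float64(0.3784)), (np.str_('L2'), np.float64(0.3752)), (np.str_('Lt'), np.float64(0.2577)), (np.str_('yo'), np.float64(0.0786)), (np.str_('wy'), np.float64(0.0458))] 0.011750330331651723
wy,ex,a [(np.str_('h'), np.float64(0.3134)), (np.str_('a'), np.float64(0.0)), (np.str_('L1'), np.float64(0.4382)), (np.str_('L2'), np.float64(0.5145)), (np.str_('Lt'), np.float64(0.3425)), (np.str_('yo'), np.float64(0.1178)), (np.str_('wy'), np.float64(0.0)), (np.str_('ex'), np.float64(0.0855))] 2.23639259944175e-07
```

```bash
python3 - <<'E'
s=open('kin.py').read()
a=s.index('def fk(');s=s[:a]+'''KP=None
def fk(q,P=None):
    r=R.from_euler('z',q[0]); p=r.apply([0,.1178,.3134])
    r=r*R.from_euler('y',q[1]); p=p+r.apply([0,0,.4382])
    r=r*R.from_euler('y',q[2]); p=p+r.apply([.0855,0,.5145])
    r=r*R.from_euler('z',q[3])*R.from_euler('y',q[4])*R.from_euler('z',q[5])
    return p+r.apply([0,0,.3425]),r
'''
open('kin.py','w').write(s)
E
cat > tab.py <<'E'
from ik import *;from h import *
np.set_printoptions(suppress=True,precision=3)
o=ctrl.get_obs()
p,r=fk(o['q']);print('check',(p-o['eef_pos'])*1000)
for fr in [0,.25,.5,.75,1]:
  for lean in [15,20,25,30,35,40]:
    th=TH*(1-fr)
    for yaw in [SP[2]-th]:
      rot=Rtool(yaw,np.radians(lean));z=rot.as_matrix()[:,2]
      g=S([-.15*np.sin(th),.085-.15*np.cos(th),.045])+z*.012
      x,e=ik(g,rot,[-.25,.1,2.2,-.1,.5,1.8]);print(fr,lean,x,round(e,4))
E
python3 tab.py
```

```text
check [-0. -0. -0.]
0 15 [-0.265  0.155  2.074 -0.073  0.656  1.795] 0.0
0 20 [-0.253  0.123  2.136 -0.122  0.543  1.849] 0.0
0 25 [-0.24   0.099  2.196 -0.202  0.425  1.935] 0.0
0 30 [-0.225  0.087  2.252 -0.355  0.308  2.095] 0.0
0 35 [-0.21   0.087  2.303 -0.708  0.201  2.457] 0.0
0 40 [-0.207  0.09   2.335 -1.14   0.148  2.889] 0.0322
0.25 15 [-0.293  0.181  2.042 -0.011  0.657  1.604] 0.0
0.25 20 [-0.291  0.146  2.108 -0.018  0.538  1.612] 0.0
0.25 25 [-0.289  0.12   2.172 -0.031  0.414  1.626] 0.0
0.25 30 [-0.287  0.103  2.233 -0.056  0.283  1.652] 0.0
0.25 35 [-0.285  0.099  2.289 -0.135  0.144  1.732] 0.0
0.25 40 [-0.286  0.107  2.337 -1.14   0.02   2.736] 0.0079
0.5 15 [-0.314  0.211  2.004  0.048  0.666  1.422] 0.0
0.5 20 [-0.321  0.175  2.073  0.08   0.548  1.388] 0.0
0.5 25 [-0.329  0.147  2.14   0.134  0.425  1.331] 0.0
0.5 30 [-0.338  0.129  2.203  0.238  0.298  1.222] 0.0
0.5 35 [-0.348  0.122  2.262  0.515  0.174  0.94 ] 0.0
0.5 40 [-0.359  0.13   2.316  1.534  0.102 -0.086] 0.0
0.75 15 [-0.329  0.245  1.962  0.101  0.683  1.252] 0.0
0.75 20 [-0.344  0.209  2.032  0.166  0.569  1.182] 0.0
0.75 25 [-0.361  0.18   2.1    0.27   0.455  1.072] 0.0
0.75 30 [-0.379  0.161  2.164  0.451  0.344  0.882] 0.0
0.75 35 [-0.399  0.154  2.224  0.804  0.252  0.519] 0.0
0.75 40 [-0.42   0.16   2.279  1.419  0.218 -0.109] 0.0
1 15 [-0.337  0.28   1.915  0.147  0.707  1.094] 0.0
1 20 [-0.359  0.245  1.985  0.237  0.6    0.997] 0.0
1 25 [-0.383  0.218  2.053  0.371  0.498  0.855] 0.0
1 30 [-0.409  0.199  2.116  0.579  0.407  0.636] 0.0
1 35 [-0.436  0.192  2.176  0.902  0.341  0.299] 0.0
1 40 [-0.465  0.198  2.23   1.33   0.326 -0.147] 0.0
```

Run:
```python
from ik import *;from h import *
np.set_printoptions(suppress=True,precision=3)
for yaw in [.04,-.05,-.12]:
 for lean in [38,40,43]:
  print(yaw,lean)
  for fr,zz in [(0,.042),(0,.054),(.5,.054),(1,.054),(1,.042)]:
      th=TH*(1-fr)
      rot=Rtool(yaw,np.radians(lean));z=rot.as_matrix()[:,2]
      g=S([-.15*np.sin(th),.085-.15*np.cos(th),zz])+z*.010
      x,e=ik(g,rot,[-.3,.1,2.2,1.4,.3,0]);print(fr,zz,x,round(e,4))
```

```text
0.04 38
0 0.042 [-0.516  0.052  2.384  1.235  0.351 -0.1  ] 0.0
0 0.054 [-0.516  0.01   2.384  1.134  0.367  0.009] 0.0
0.5 0.054 [-0.495  0.09   2.299  1.118  0.356  0.042] 0.0
1 0.054 [-0.455  0.163  2.212  1.079  0.338  0.114] 0.0
1 0.042 [-0.455  0.196  2.212  1.165  0.324  0.023] 0.0
0.04 40
0 0.042 [-0.533  0.058  2.405  1.399  0.362 -0.276] 0.0
0 0.054 [-0.533  0.014  2.406  1.291  0.371 -0.16 ] 0.0
0.5 0.054 [-0.509  0.094  2.32   1.28   0.358 -0.129] 0.0
1 0.054 [-0.467  0.166  2.233  1.249  0.335 -0.064] 0.0
1 0.042 [-0.467  0.2    2.233  1.343  0.326 -0.163] 0.0
0.04 43
0 0.042 [-0.559  0.073  2.435  1.625  0.395 -0.522] 0.0
0 0.054 [-0.559  0.026  2.437  1.518  0.395 -0.406] 0.0
0.5 0.054 [-0.531  0.104  2.35   1.516  0.378 -0.381] 0.0
1 0.054 [-0.486  0.175  2.264  1.504  0.35  -0.33 ] 0.0
1 0.042 [-0.486  0.211  2.262  1.599  0.349 -0.431] 0.0
-0.05 38
0 0.042 [-0.46   0.047  2.389  1.251  0.261  0.   ] 0.0
0 0.054 [-0.46   0.006  2.389  1.112  0.277  0.144] 0.0
0.5 0.054 [-0.445  0.085  2.304  1.089  0.27   0.18 ] 0.0
1 0.054 [-0.409  0.159  2.217  1.027  0.256  0.27 ]
[... 815 characters left out ...]
1] 0.0
1 0.054 [-0.372  0.159  2.217  0.921  0.194  0.459] 0.0
1 0.042 [-0.372  0.192  2.217  1.069  0.176  0.309] 0.0
-0.12 40
0 0.042 [-0.423  0.054  2.409  1.555  0.193 -0.219] 0.0
0 0.054 [-0.423  0.011  2.41   1.34   0.198 -0.   ] 0.0
0.5 0.054 [-0.411  0.089  2.326  1.309  0.192  0.04 ] 0.0
1 0.054 [-0.378  0.161  2.239  1.226  0.175  0.15 ] 0.0
1 0.042 [-0.378  0.196  2.238  1.415  0.167 -0.041] 0.0
-0.12 43
0 0.042 [-0.437  0.07   2.439  1.969  0.233 -0.644] 0.0
0 0.054 [-0.437  0.023  2.441  1.783  0.22  -0.453] 0.0
0.5 0.054 [-0.423  0.099  2.356  1.766  0.209 -0.425] 0.0
1 0.054 [-0.388  0.17   2.27   1.736  0.184 -0.366] 0.0
1 0.042 [-0.388  0.207  2.268  1.912  0.193 -0.545] 0.0
```

Run:
```python
from ik import *;from h import *
np.set_printoptions(suppress=True,precision=3)
o=ctrl.get_obs();q=o['q']
for pos,yaw,lean in [((.505,-.028,.075),-.435,40),((.485,-.03,.105),-.435,32),((.48,-.03,.12),-.40,23),((.48,-.03,.12),-.3,17),((.48,-.03,.12),-.13,16),((.48,-.03,.12),.04,18),((.48,-.03,.12),.04,24),((.48,-.03,.12),.04,24)]:
    rot=Rtool(yaw,np.radians(lean)); q2,e=ik(np.array(pos),rot,q);print(row(np.array(pos),rot,o),q2,round(e,4),abs(q2-q).max());q=q2
```

```text
[  2.26    0.022 -33.88   -0.003   0.014  -0.001] [-0.178 -0.066  2.387 -0.874  0.215  2.632] 0.0 0.26296269281613227
[  7.819  10.16  -68.09   -0.003  -0.125  -0.001] [-0.228 -0.201  2.336 -0.243  0.47   1.964] 0.0 0.6680944849286161
[ 13.783  12.219 -82.588   0.015  -0.282  -0.031] [-0.274 -0.191  2.23  -0.076  0.706  1.745] 0.0 0.23598537232320688
[ 13.783  12.219 -82.588   0.061  -0.387  -0.12 ] [-0.313 -0.14   2.158  0.005  0.826  1.555] 0.0 0.18928518444726072
[ 13.783  12.219 -82.588   0.139  -0.402  -0.273] [-0.355 -0.136  2.151  0.082  0.856  1.3  ] 0.0 0.2551648559536672
[ 13.783  12.219 -82.588   0.226  -0.363  -0.42 ] [-0.41  -0.159  2.179  0.181  0.845  1.02 ] 0.0 0.28068816936887875
[ 13.783  12.219 -82.588   0.247  -0.261  -0.406] [-0.455 -0.23   2.266  0.286  0.753  0.901] 0.0 0.11854636952710851
[ 13.783  12.219 -82.588   0.247  -0.261  -0.406] [-0.455 -0.23   2.266  0.286  0.753  0.901] 0.0 0.0
```

>>> {"api": "step_arm", "payload": {"targets": "2 0 -34 0 0.01 0; 4 4 -50 0 -0.03 0; 8 10 -68 0 -0.125 0; 14 12 -83 0.015 -0.28 -0.03; 14 12 -83 0.06 -0.39 -0.12; 14 12 -83 0.14 -0.40 -0.27; 14 12 -83 0.226 -0.363 -0.42; 14 12 -83 0.247 -0.26 -0.406"}}

```text
time_s: 4.32
eef_pos: [0.4814, -0.0301, 0.1213]
eef_rot: [-0.004, 0.977, 0.021, 0.21]
wrist_force: [-0.2, 0.3, -0.0]
opening: 0.998
```

Run:
```python
from ik import *;from h import *
np.set_printoptions(suppress=True,precision=3)
o=ctrl.get_obs();q=o['q'];print(o['time_s'],o['eef_pos'],q)
rot=Rtool(.04,np.radians(41));z=rot.as_matrix()[:,2]
g=np.array([.516,-.0331,.043])+z*.010;print('g',g)
for pos,yaw,lean in [(g-z*.07+[0,0,.01],.04,30),(g-z*.07,.04,36),(g-z*.07,.04,41)]:
    rot=Rtool(yaw,np.radians(lean)); q2,e=ik(np.array(pos),rot,q);print(pos,row(np.array(pos),rot,o),q2,round(e,4),abs(q2-q).max());q=q2
```

```text
4.325 [ 0.481 -0.03   0.121] [-0.456 -0.231  2.265  0.291  0.751  0.895]
g [ 0.523 -0.033  0.035]
[ 0.477 -0.035  0.098] [-13.97    4.377  19.     -0.      0.1     0.003] [-0.527 -0.248  2.373  0.481  0.62   0.665] 0.0 0.2293103983009317
[ 0.477 -0.035  0.088] [-18.083   4.369  28.115  -0.001   0.204   0.003] [-0.59  -0.262  2.46   0.744  0.537  0.368] 0.0 0.2967727505533388
[ 0.477 -0.035  0.088] [-18.083   4.369  28.115  -0.001   0.292   0.003] [-0.65  -0.282  2.526  0.989  0.523  0.093] 0.0 0.2756338557241835
```

>>> {"api": "step_arm", "payload": {"targets": "-14 4 19 0 0.1 0; -18 4 28 0 0.2 0; -18 4 28 0 0.29 0; -18 4 28 0 0.29 0; -18 4 28 0 0.29 0"}}

```text
time_s: 4.95
eef_pos: [0.4756, -0.034, 0.0879]
eef_rot: [-0.007, 0.938, 0.019, 0.347]
wrist_force: [0.1, 0.4, 0.1]
opening: 1.001
```

Run:
```python
from ik import *;from h import *
np.set_printoptions(suppress=True,precision=3)
c=cam('wrist','w4')
o=ctrl.get_obs();q=o['q'];print(o['time_s'],o['eef_pos'],q)
rot=Rtool(.04,np.radians(41));z=rot.as_matrix()[:,2]
g=np.array([.516,-.0331,.043])+z*.010;print('g',g)
for pos in [g-z*.035,g]:
    q2,e=ik(np.array(pos),rot,q);print(pos,row(np.array(pos),rot,o),q2,round(e,4),abs(q2-q).max());q=q2
print(proj(c,[.516,-.0331,.055]))
```

```text
5.0 [ 0.476 -0.034  0.088] [-0.645 -0.284  2.523  0.97   0.524  0.114]
g [ 0.523 -0.033  0.035]
[ 0.5   -0.034  0.062] [ 0.758  0.638 35.339 -0.     0.006  0.001] [-0.591 -0.101  2.473  1.213  0.426 -0.114] 0.0 0.24316109069907044
[ 0.523 -0.033  0.035] [ 0.974  0.647 70.339 -0.     0.006  0.001] [-0.542  0.058  2.416  1.469  0.371 -0.351] 0.0 0.25575336220208666
[[259.614 189.243]]
```

View pics/w4.png

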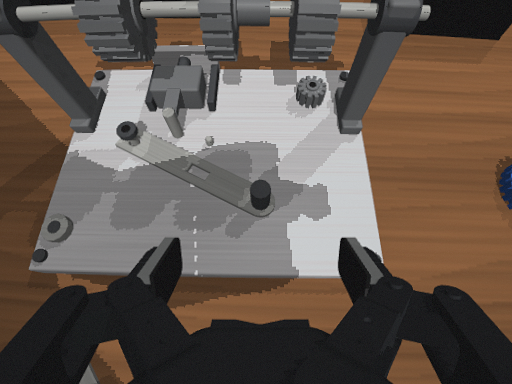

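The knob top is at (260,187) and was predicted at (260,189), so they agree. Going in now.

>>> {"api": "step_arm", "payload": {"targets": "1 1 20 0 0.006 0; 1 1 40 0 0.006 0; 1 1 56 0 0.006 0; 1 1 66 0 0.006 0; 1 1 70 0 0.006 0; 1 1 70 0 0.006 0; 1 1 70 0 0.006 0"}}

```text
time_s: 5.88
eef_pos: [0.5217, -0.0327, 0.0351]
eef_rot: [-0.007, 0.936, 0.019, 0.35]
wrist_force: [-0.1, -0.9, 0.1]
opening: 0.999
```

Run:
```python
from h import *
np.set_printoptions(suppress=True,precision=3)
c=cam('wrist','w5');o=ctrl.get_obs();print(o['time_s'],o['eef_pos'],o['q'],o['wrist_force'])
```

```text
5.925 [ 0.522 -0.033  0.035] [-0.544  0.057  2.418  1.471  0.373 -0.355] [-0.075  0.061 -0.405]
```

View pics/w5.png

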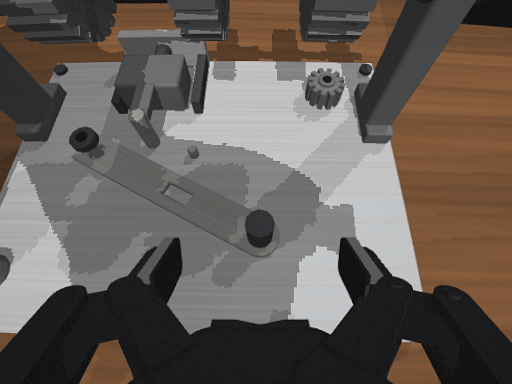

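The knob at (260,230) is centred between the pads at z 0.035. Closing the gripper.

>>> {"api": "step_arm", "payload": {"targets": "0 0 0 0 0 0; 0 0 0 0 0 0; 0 0 0 0 0 0; 0 0 0 0 0 0; 0 0 0 0 0 0; 0 0 0 0 0 0", "grip": 0}}

```text
time_s: 6.68
eef_pos: [0.5215, -0.0327, 0.0347]
eef_rot: [-0.008, 0.937, 0.019, 0.35]
wrist_force: [-1.4, 0.5, 1.6]
opening: 0.003
```

Run:
```python
from ik import *;from h import *
np.set_printoptions(suppress=True,precision=3)
c=cam('wrist','w6');o=ctrl.get_obs();print(o['time_s'],o['eef_pos'],o['opening'],o['wrist_force'])
r0=Rq(o['eef_rot'])
k0=np.array([.516,-.0331,.055])
for name,th,dz in [('lift',TH,.011),('1',TH*.8,.011),('2',TH*.6,.011),('3',TH*.4,.011),('4',TH*.2,.011),('5',0,.011)]:
    k=S([-.15*np.sin(th),.085-.15*np.cos(th),.055+dz])
    print(name,r0.inv().apply(k-k0)*1000)
```

```text
6.725 [ 0.521 -0.033  0.035] -0.0004990889948360667 [-1.872  0.594  1.594]
lift [ 7.226  0.027 -8.294]
1 [17.04   5.984  0.223]
2 [27.238 10.678  9.075]
3 [37.725 14.064 18.18 ]
4 [48.407 16.113 27.457]
5 [59.188 16.806 36.82 ]
```

View pics/w6.png

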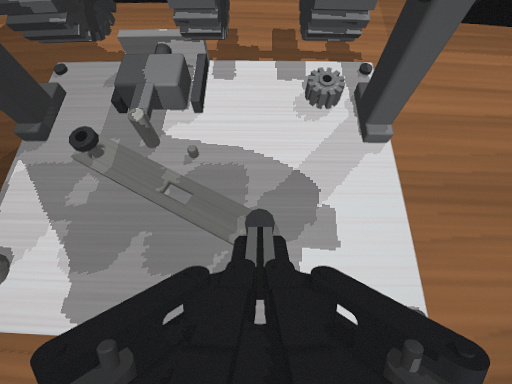

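Run:
```python
from h import *
for n,x0,y0 in [('side',200,150),('scene',190,165)]:
    c=cam(n,n+'7'); o=ctrl.get_obs()
    a=c['image'][y0:y0+100,x0:x0+130,::-1].copy(); cv2.imwrite(f'pics/{n}7z.png',cv2.resize(a,None,fx=6,fy=6,interpolation=cv2.INTER_CUBIC))
    print(n,(proj(c,[o['eef_pos'],[.516,-.0331,.055],[.516,-.0331,.025]])-[x0,y0])*6)
```

```text
side [[334.88637639 267.99004126]
 [345.38413969 237.60582565]
 [344.54993378 282.42234663]]
scene [[268.71611498 310.1548583 ]
 [266.05272452 270.64070738]
 [266.65555584 318.9319385 ]]
```

View pics/side7z.png

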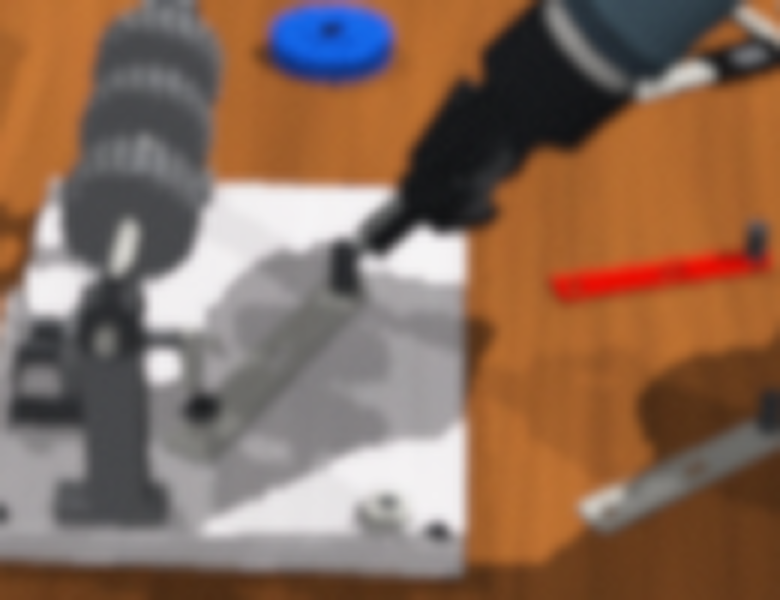

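View pics/scene7z.png

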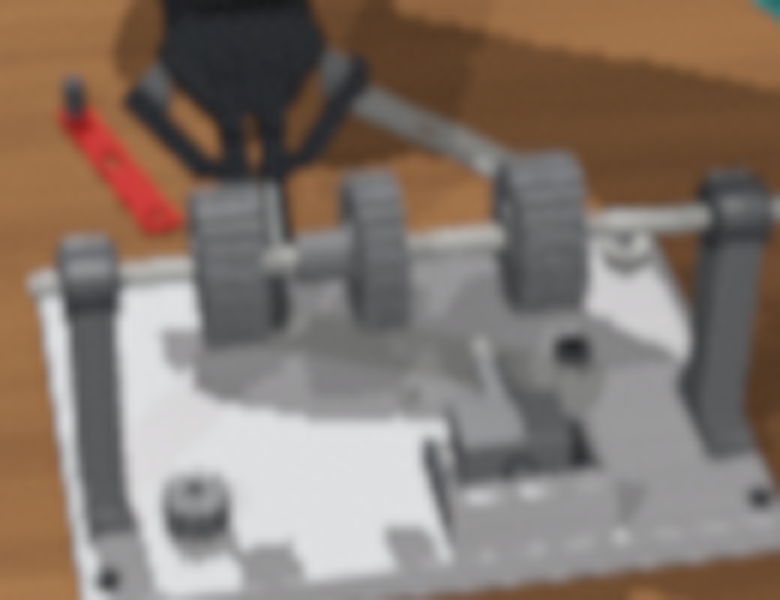

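Run:
```python
from h import *
c=cam('wrist');o=ctrl.get_obs();z=Rq(o['eef_rot']).apply([0,0,1]);x=Rq(o['eef_rot']).apply([1,0,0])
for b in [0,.01,.02,.03,.04]: print(b,proj(c,[o['eef_pos']-z*b+x*s for s in (-.011,0,.011)]).round(0).tolist())
d=optics.camera('side')
for b in [0,.01,.02,.03,.04]: print(b,((proj(d,[o['eef_pos']-z*b+x*s for s in (-.011,0,.011)])-[200,150])*6).round(0).tolist())
a=c['image'][180:280,200:330,::-1].copy(); cv2.imwrite('pics/w7z.png',cv2.resize(a,None,fx=6,fy=6,interpolation=cv2.INTER_CUBIC))
```

```text
0 [[259.0, 239.0], [259.0, 224.0], [259.0, 209.0]]
0.01 [[259.0, 246.0], [259.0, 231.0], [259.0, 215.0]]
0.02 [[259.0, 254.0], [259.0, 238.0], [258.0, 221.0]]
0.03 [[259.0, 263.0], [258.0, 246.0], [258.0, 228.0]]
0.04 [[258.0, 273.0], [258.0, 255.0], [258.0, 236.0]]
0 [[350.0, 279.0], [335.0, 268.0], [320.0, 257.0]]
0.01 [[362.0, 268.0], [347.0, 257.0], [332.0, 246.0]]
0.02 [[374.0, 257.0], [359.0, 246.0], [344.0, 235.0]]
0.03 [[386.0, 246.0], [371.0, 235.0], [356.0, 224.0]]
0.04 [[398.0, 235.0], [384.0, 224.0], [369.0, 212.0]]
```

View pics/w7z.png

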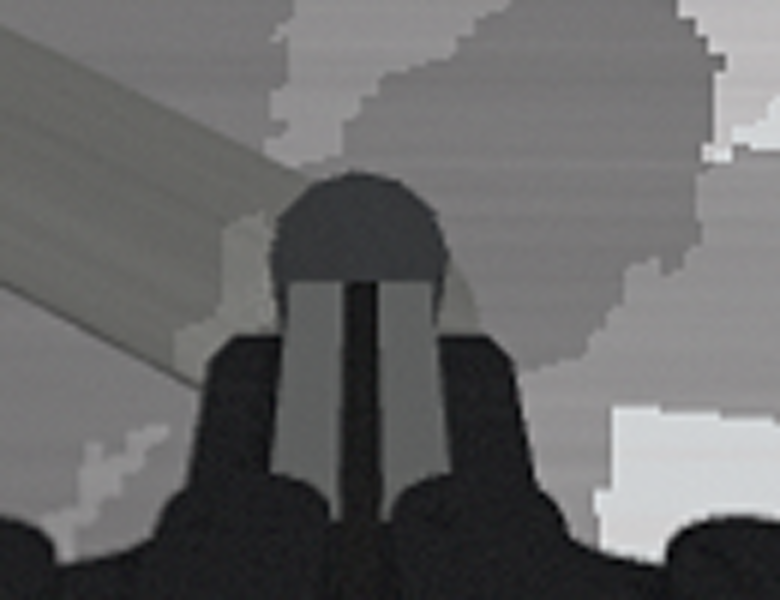

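Run:
```python
from h import *
c=optics.camera('side');o=ctrl.get_obs();print(o['wrist_force'],o['eef_pos'])
a=c['image'][180:215,245:295,::-1].copy(); a=cv2.resize(a,None,fx=16,fy=16,interpolation=cv2.INTER_NEAREST)
z=Rq(o['eef_rot']).apply([0,0,1]);x=Rq(o['eef_rot']).apply([1,0,0])
for b in [0,.01,.02,.03]:
    for s in (-.011,.011):
        u=(proj(c,o['eef_pos']-z*b+x*s)[0]-[245,180])*16+8; cv2.circle(a,tuple(int(t) for t in u),4,(0,0,255),-1)
for P in [[.516,-.0331,.055],[.516,-.0331,.025],[.507,-.0331,.055],[.525,-.0331,.055]]:
    u=(proj(c,P)[0]-[245,180])*16+8; cv2.circle(a,tuple(int(t) for t in u),4,(0,255,0),-1)
cv2.imwrite('pics/s8.png',a)
```

```text
[-0.84407182 -0.50624664  2.10850293] [ 0.52148458 -0.03270245  0.0346764 ]
```

View pics/s8.png

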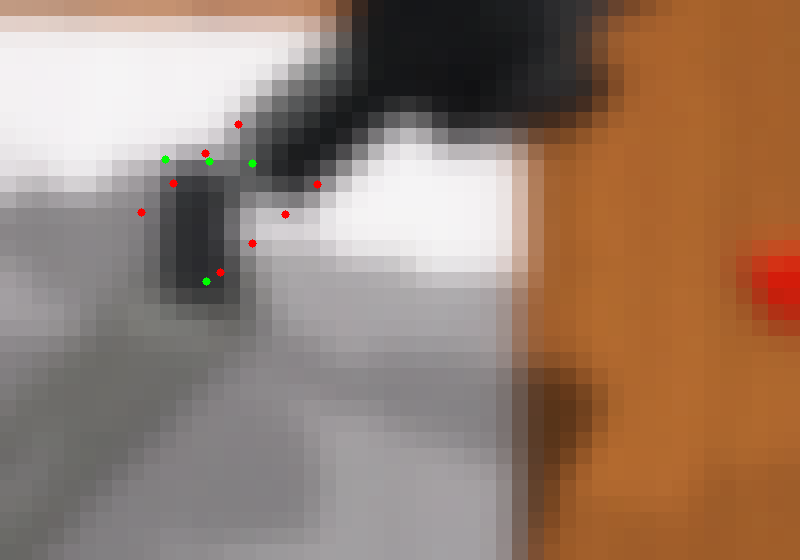

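The fingers shut empty. The side view puts the shut tips about 27 mm behind the reported TCP along the tool axis, and the wrist view agrees. I'll treat that as the tool offset: open, advance and regrasp.

Run:
```python
from ik import *;from h import *
np.set_printoptions(suppress=True,precision=3)
o=ctrl.get_obs();q=o['q']
rot=Rtool(.04,np.radians(41));z=rot.as_matrix()[:,2]
g=np.array([.516,-.0331,.044])+z*.035;print('g',g,row(g,rot,o),ik(g,rot,q))
for fr,zz in [(0,.055),(.5,.055),(1,.055),(1,.044)]:
    th=TH*(1-fr);g=S([-.15*np.sin(th),.085-.15*np.cos(th),zz])+z*.035
    print(ik(g,rot,q))
```

```text
g [ 0.539 -0.032  0.018] [ 1.978  0.197 24.357 -0.001  0.    -0.001] (array([-0.511,  0.157,  2.372,  1.639,  0.351, -0.507]), np.float64(2.220446049250313e-15))
(array([-0.511,  0.118,  2.375,  1.539,  0.351, -0.4  ]), np.float64(1.736458199452784e-12))
(array([-0.49 ,  0.185,  2.289,  1.503,  0.339, -0.345]), np.float64(5.88418203051333e-14))
(array([-0.451,  0.248,  2.203,  1.459,  0.317, -0.266]), np.float64(2.914335439641036e-15))
(array([-0.451,  0.28 ,  2.201,  1.548,  0.315, -0.36 ]), np.float64(1.3877787807814457e-15))
```

>>> {"api": "step_arm", "payload": {"targets": "0 0 0 0 0 0; 0 0 0 0 0 0; 0 0 0 0 0 0; 0 0 0 0 0 0; 0 0 0 0 0 0", "grip": 100}}

```text
time_s: 7.6
eef_pos: [0.5215, -0.0327, 0.0347]
eef_rot: [-0.008, 0.937, 0.019, 0.35]
wrist_force: [0.3, -0.2, 0.5]
opening: 0.996
```

>>> {"api": "step_arm", "payload": {"targets": "0 0 8 0 0 0; 1 0 15 0 0 0; 2 0 20 0 0 0; 2 0 24 0 0 0; 2 0 24 0 0 0"}}

```text
time_s: 8.22
eef_pos: [0.5387, -0.0319, 0.0176]
eef_rot: [-0.008, 0.937, 0.019, 0.35]
wrist_force: [0.3, 0.3, 1.0]
opening: 0.998
```

Run:
```python
from h import *
np.set_printoptions(suppress=True,precision=3)
c=cam('side','s9');w=cam('wrist','w9');o=ctrl.get_obs();print(o['time_s'],o['eef_pos'],o['wrist_force'],o['torque'])
a=c['image'][165:220,235:310,::-1].copy(); cv2.imwrite('pics/s9z.png',cv2.resize(a,None,fx=10,fy=10,interpolation=cv2.INTER_CUBIC))
```

```text
8.325 [ 0.539 -0.032  0.018] [-0.01  -0.08  -0.106] [-0.024  0.272  0.024]
```

View pics/s9z.png

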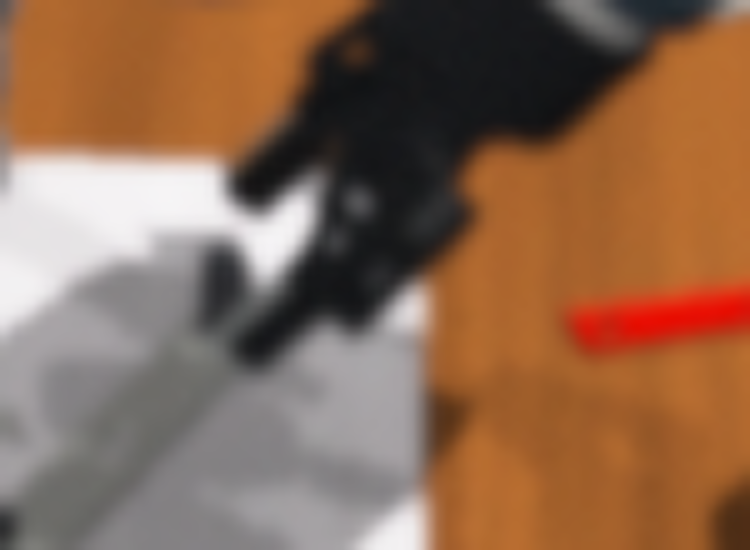

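View pics/w9.png

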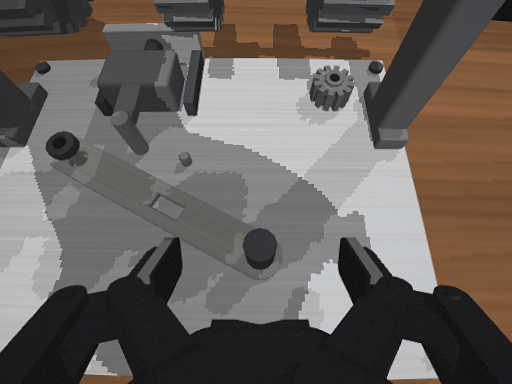

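>>> {"api": "step_arm", "payload": {"targets": "0 0 0 0 0 0; 0 0 0 0 0 0; 0 0 0 0 0 0; 0 0 0 0 0 0; 0 0 0 0 0 0; 0 0 0 0 0 0", "grip": 0}}

```text
time_s: 9.07
eef_pos: [0.5389, -0.0321, 0.0181]
eef_rot: [-0.007, 0.936, 0.019, 0.35]
wrist_force: [-3.6, -0.2, 5.7]
opening: 0.187
```

Run:
```python
from h import *
np.set_printoptions(suppress=True,precision=3)
c=cam('side','s10');w=cam('wrist','w10');o=ctrl.get_obs();print(o['time_s'],o['eef_pos'],o['opening'],o['wrist_force'],o['torque'])
a=c['image'][165:220,235:310,::-1].copy(); cv2.imwrite('pics/s10z.png',cv2.resize(a,None,fx=10,fy=10,interpolation=cv2.INTER_CUBIC))
```

```text
9.175 [ 0.539 -0.032  0.018] 0.18181106815610237 [-3.169 -0.324  5.172] [-0.058  0.093  0.021]
```

View pics/s10z.png

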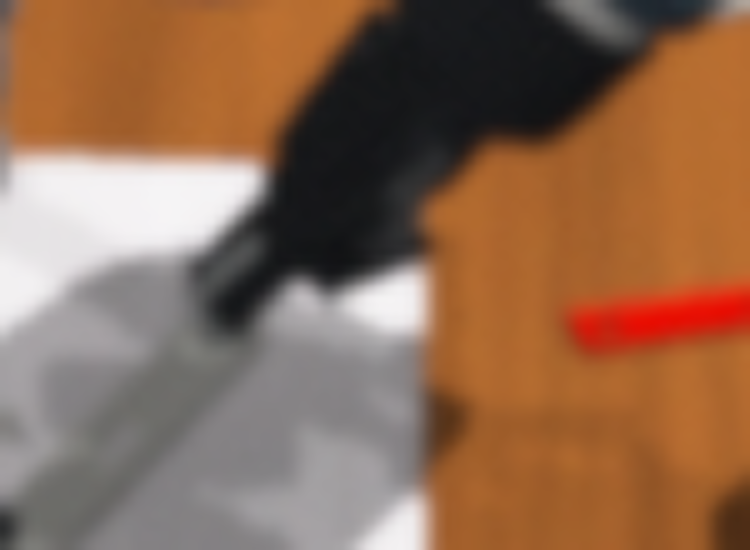

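View pics/w10.png

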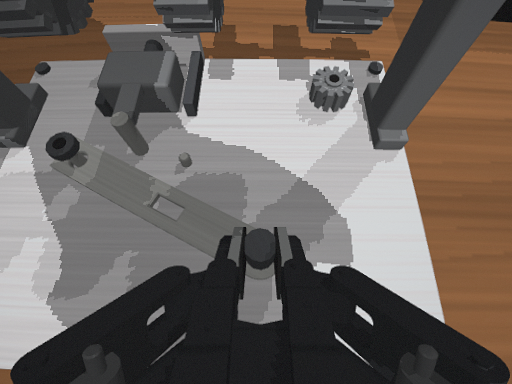

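The knob is gripped: opening 0.18, knob centred at (260,245). Now lift 11 mm.

```bash
cat > sw.py <<'E'
from ik import *;from h import *
import sys
np.set_printoptions(suppress=True,precision=1)
o=ctrl.get_obs();r0=Rq(o['eef_rot'])
def rel(th0,dz0,th,dz):
    k0=S([-.15*np.sin(th0),.085-.15*np.cos(th0),dz0]);k=S([-.15*np.sin(th),.085-.15*np.cos(th),dz]);return r0.inv().apply(k-k0)*1000
E
python3 - <<'E'
from sw import *
print(rel(TH,0,TH,.005),rel(TH,0,TH,.0115))
E
```

```text
[ 3.3 -0.  -3.8] [ 7.5 -0.  -8.7]
```

>>> {"api": "step_arm", "payload": {"targets": "2 0 -2 0 0 0; 4 0 -5 0 0 0; 6 0 -7 0 0 0; 7.5 0 -8.7 0 0 0; 7.5 0 -8.7 0 0 0"}}

```text
time_s: 9.8
eef_pos: [0.5388, -0.0321, 0.0296]
eef_rot: [-0.007, 0.936, 0.019, 0.35]
wrist_force: [0.1, -0.4, -0.8]
opening: 0.185
```

Run:
```python
from sw import *
w=cam('wrist','w11');o=ctrl.get_obs();print(o['time_s'],o['eef_pos']*1000,o['opening'],o['wrist_force'],o['torque'])
for f in [.9,.8,.7,.6,.5,.4,.3,.2]: print(f,rel(TH,0,TH*f,0))
a=w['image'][100:300,30:330,::-1].copy(); cv2.imwrite('pics/w11z.png',cv2.resize(a,None,fx=2.6,fy=2.6,interpolation=cv2.INTER_CUBIC))
```

```text
9.85 [538.7 -32.1  29.5] 0.18566705032747163 [ 0.8 -0.3 -1.5] [-0.1  0.6  0. ]
0.9 [4.9 3.1 4.2]
0.8 [9.8 6.  8.5]
0.7 [14.9  8.5 12.9]
0.6 [20.  10.7 17.4]
0.5 [25.2 12.5 21.9]
0.4 [30.5 14.  26.5]
0.3 [35.8 15.2 31.1]
0.2 [41.2 16.1 35.8]
```

View pics/w11z.png

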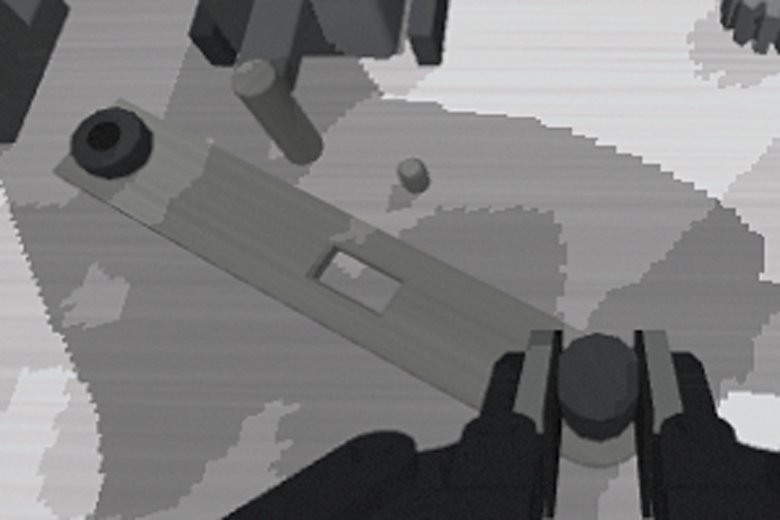

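>>> {"api": "step_arm", "payload": {"targets": "4.9 3.1 4.2 0 0 0; 9.8 6 8.5 0 0 0; 14.9 8.5 12.9 0 0 0; 20 10.7 17.4 0 0 0; 25.2 12.5 21.9 0 0 0; 30.5 14 26.5 0 0 0; 30.5 14 26.5 0 0 0"}}

```text
time_s: 10.72
eef_pos: [0.5802, -0.0449, 0.0294]
eef_rot: [-0.007, 0.937, 0.018, 0.35]
wrist_force: [-2.6, 0.1, -2.5]
opening: 0.184
```

Run:
```python
from sw import *
w=cam('wrist','w12');o=ctrl.get_obs();print(o['time_s'],o['eef_pos']*1000,o['opening'],o['wrist_force'],o['torque'],o['q'])
for f in [.35,.3,.25,.2,.15,.1,.05,0]: print(f,rel(TH*.4,0,TH*f,0))
a=w['image'][80:300,30:330,::-1].copy(); cv2.imwrite('pics/w12z.png',cv2.resize(a,None,fx=2.6,fy=2.6,interpolation=cv2.INTER_CUBIC))
```

```text
10.775 [579.9 -44.9  29.4] 0.18337395176348073 [-2.5 -0.8 -1.8] [-0.2  0.9  0.2] [-0.5  0.2  2.3  1.5  0.3 -0.3]
0.35 [2.7 0.6 2.3]
0.3 [5.3 1.2 4.6]
0.25 [8.  1.7 6.9]
0.2 [10.7  2.   9.3]
0.15 [13.4  2.3 11.6]
0.1 [16.1  2.6 14. ]
0.05 [18.8  2.7 16.3]
0 [21.5  2.7 18.6]
```

View pics/w12z.png

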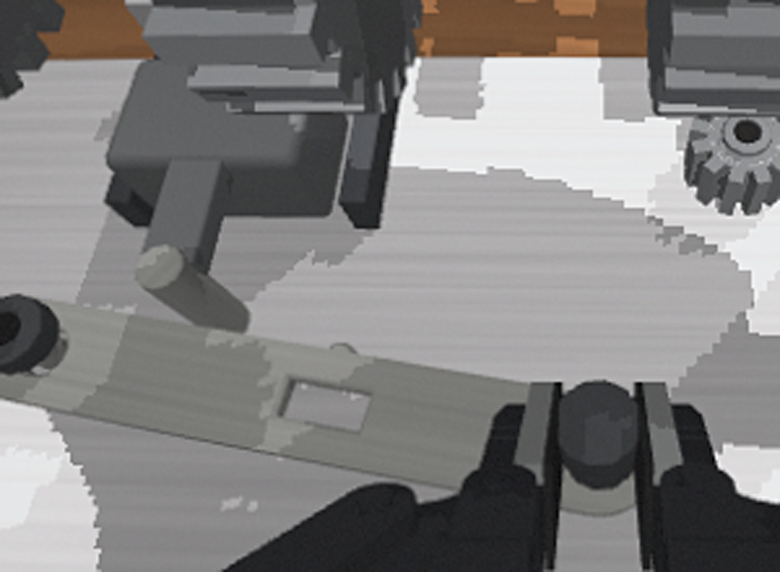

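The strap's leading edge is already over the stud near (343,350) in the crop, without jamming. Continuing the swing.

>>> {"api": "step_arm", "payload": {"targets": "2.7 0.6 2.3 0 0 0; 5.3 1.2 4.6 0 0 0; 8 1.7 6.9 0 0 0; 10.7 2 9.3 0 0 0; 13.4 2.3 11.6 0 0 0; 16.1 2.6 14 0 0 0; 18.8 2.7 16.3 0 0 0; 21.5 2.7 18.6 0 0 0"}}

```text
time_s: 11.78
eef_pos: [0.6081, -0.0461, 0.0292]
eef_rot: [-0.007, 0.937, 0.019, 0.35]
wrist_force: [-2.6, 0.8, -1.6]
opening: 0.183
```

>>> {"api": "step_arm", "payload": {"targets": "0 0 0 0 0 0; 0 0 0 0 0 0"}}

```text
time_s: 12.02
eef_pos: [0.6078, -0.046, 0.0291]
eef_rot: [-0.007, 0.937, 0.019, 0.35]
wrist_force: [-3.2, 0.6, -2.8]
opening: 0.185
```

Run:
```python
from sw import *
w=cam('wrist','w13');o=ctrl.get_obs();print(o['time_s'],o['eef_pos']*1000,o['opening'],o['wrist_force'],o['torque'],o['q'])
s=cam('side','s13')
z=Rq(o['eef_rot']).apply([0,0,1]);k=o['eef_pos']-z*.035;print('knob est stand',Sinv(k)*1000)
a=w['image'][80:300,30:330,::-1].copy(); cv2.imwrite('pics/w13z.png',cv2.resize(a,None,fx=2.6,fy=2.6,interpolation=cv2.INTER_CUBIC))
a=s['image'][140:240,190:310,::-1].copy(); cv2.imwrite('pics/s13z.png',cv2.resize(a,None,fx=6,fy=6,interpolation=cv2.INTER_CUBIC))
```

```text
12.075 [607.9 -46.   29.1] 0.18664642544948787 [-2.8  0.2 -3.8] [-0.2  1.1  0.2] [-0.5  0.2  2.2  1.4  0.3 -0.3]
knob est stand [ -0.5 -64.8  55.6]
```

View pics/w13z.png

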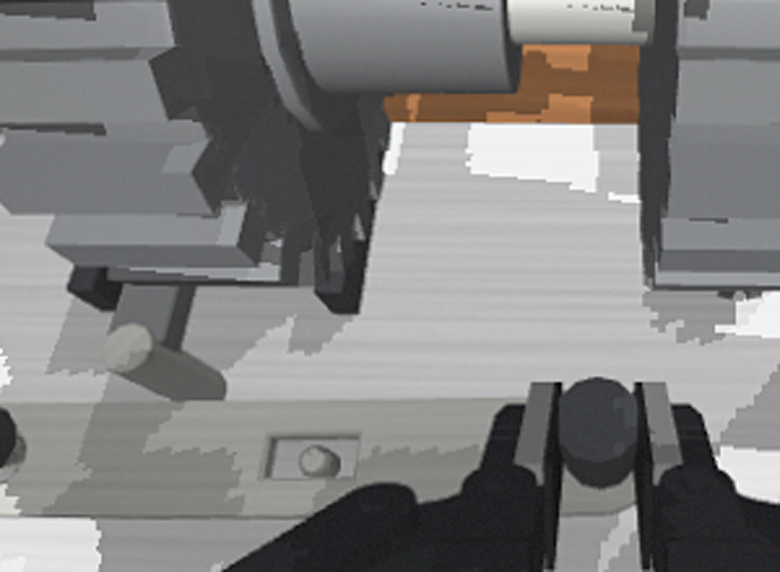

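View pics/s13z.png

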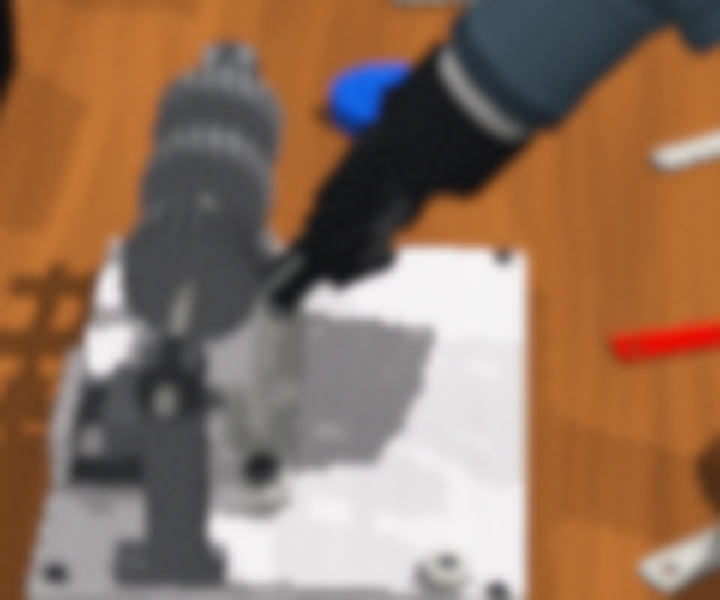

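Run:
```python
from sw import *
c=cam('wrist');o=ctrl.get_obs();A=lambda p:np.array(p)/2.6+[30,80]
print('slot',Sinv(atz(c,[A([313.5,457])],.0365)[0])*1000,'stud',Sinv(atz(c,[A([315,459])],.029)[0])*1000)
for x in [-.005,.005]:
    print([ (proj(c,S([x,y,.0365]))[0]-[30,80])*2.6 for y in (.016,-.006)])
print((proj(c,S([0,.005,.029]))[0]-[30,80])*2.6)
print(rel(0,0,0,-.006),rel(0,0,0,-.0115),rel(0,0,0,-.013))
a=c['image'][230:280,110:200,::-1].copy(); cv2.imwrite('pics/w14z.png',cv2.resize(a,None,fx=8,fy=8,interpolation=cv2.INTER_CUBIC))
```

```text
slot [-0.2  2.1 36.5] stud [ 0.7  4.7 29. ]
[array([252.6, 477. ]), array([344.4, 477.8])]
[array([260.3, 434.9]), array([350.2, 435.5])]
[313.4 461.8]
[-3.9  0.   4.5] [-7.5  0.   8.7] [-8.5  0.   9.8]
```

View pics/w14z.png

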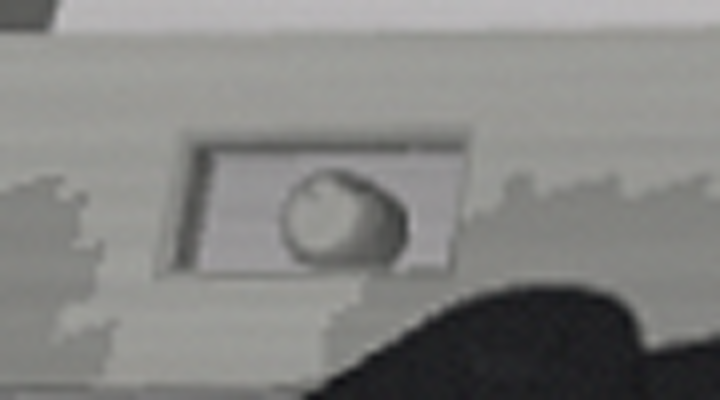

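The stud sits inside the slot. By my calculation the slot is about 0.4 mm short in x and 2 mm out in −y, so I'll nudge and lower.

>>> {"api": "step_arm", "payload": {"targets": "0.5 -1.5 0.5 0 0 0; 0.5 -1.5 0.5 0 0 0; -1.5 -1.5 2.5 0 0 0; -3.5 -1.5 5 0 0 0; -5 -1.5 7 0 0 0; -6.5 -1.5 8.5 0 0 0; -7.2 -1.5 9.3 0 0 0; -7.2 -1.5 9.3 0 0 0"}}

```text
time_s: 13.18
eef_pos: [0.6098, -0.0444, 0.0191]
eef_rot: [-0.008, 0.936, 0.019, 0.351]
wrist_force: [-9.6, -0.0, 12.7]
opening: 0.182
```

Run:
```python
from sw import *
w=cam('wrist','w15');o=ctrl.get_obs();print(o['time_s'],o['eef_pos']*1000,o['opening'],o['wrist_force'],o['torque'])
s=cam('side','s15')
a=w['image'][160:300,30:240,::-1].copy(); cv2.imwrite('pics/w15z.png',cv2.resize(a,None,fx=3.7,fy=3.7,interpolation=cv2.INTER_CUBIC))
```

```text
13.225 [609.8 -44.4  19. ] 0.18329424686003146 [-10.2  -0.9  12.3] [0.4 0.3 0.5]
```

View pics/w15z.png

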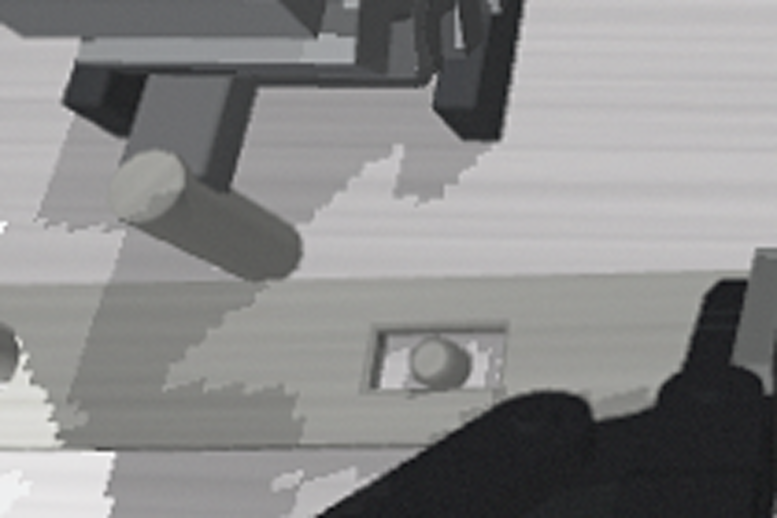

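>>> {"api": "step_arm", "payload": {"targets": "-0.8 0 -0.7 0 0 0; -1.4 0 0 0 0 0; -2.1 0 0.8 0 0 0; -2.1 0 0.8 0 0 0"}}

```text
time_s: 13.78
eef_pos: [0.61, -0.0446, 0.0185]
eef_rot: [-0.007, 0.936, 0.019, 0.353]
wrist_force: [-11.4, 1.1, 18.9]
opening: 0.184
```

Run:
```python
from sw import *
w=cam('wrist','w16');o=ctrl.get_obs();print(o['time_s'],o['eef_pos']*1000,o['opening'],o['wrist_force'],o['torque'])
s=cam('side','s16')
a=w['image'][160:300,30:240,::-1].copy(); cv2.imwrite('pics/w16z.png',cv2.resize(a,None,fx=3.7,fy=3.7,interpolation=cv2.INTER_CUBIC))
a=s['image'][150:235,200:300,::-1].copy(); cv2.imwrite('pics/s16z.png',cv2.resize(a,None,fx=7,fy=7,interpolation=cv2.INTER_CUBIC))
```

```text
13.825 [610.  -44.6  18.5] 0.18357590608556618 [-11.3   2.5  19.8] [ 0.2 -0.5  0.2]
```

View pics/w16z.png

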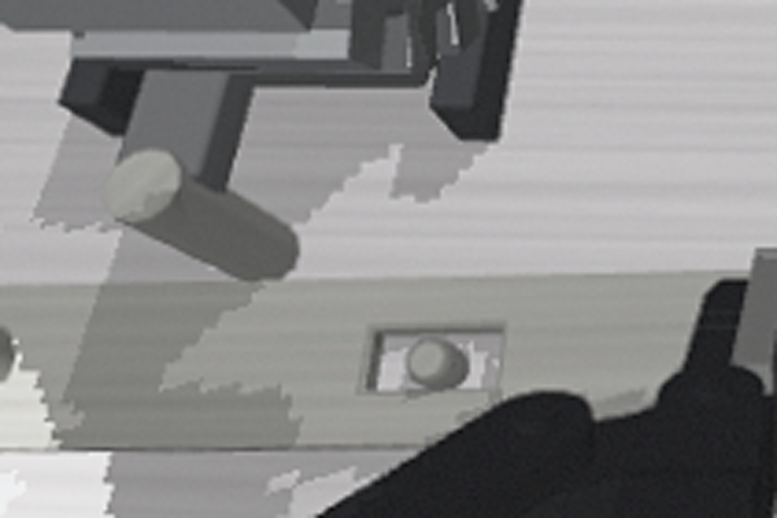

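View pics/s16z.png

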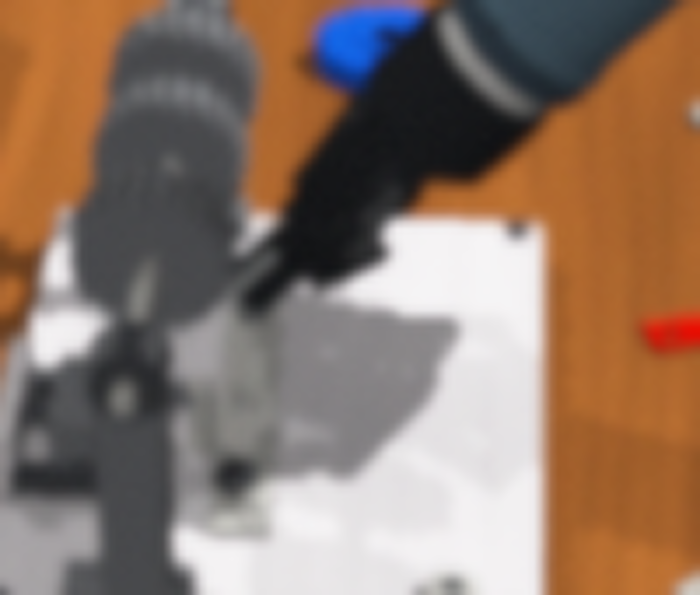

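The force is 19 N upward, and the stud no longer looks clipped by the slot edge, so the strap seems seated. Opening the gripper.

>>> {"api": "step_arm", "payload": {"targets": "0 0 0 0 0 0; 0 0 0 0 0 0; 0 0 0 0 0 0; 0 0 0 0 0 0", "grip": 60}}

```text
time_s: 14.38
eef_pos: [0.6076, -0.0444, 0.0155]
eef_rot: [-0.008, 0.937, 0.019, 0.35]
wrist_force: [-0.2, -0.3, 1.1]
opening: 0.6
```

Run:
```python
from sw import *
w=cam('wrist','w17');o=ctrl.get_obs();print(o['time_s'],o['eef_pos']*1000,o['opening'],o['wrist_force'],o['torque'])
a=w['image'][130:330,30:330,::-1].copy(); cv2.imwrite('pics/w17z.png',cv2.resize(a,None,fx=2.6,fy=2.6,interpolation=cv2.INTER_CUBIC))
```

```text
14.425 [607.6 -44.5  15.5] 0.5964005067188897 [ 1.1  0.  -0. ] [-0.   0.3 -0. ]
```

View pics/w17z.png

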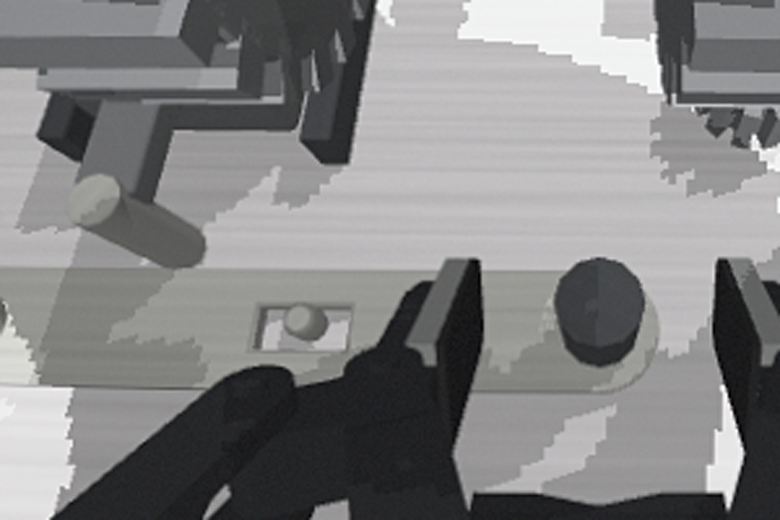

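The strap stays on the stud, which now bears on the slot's +x side. Backing out along the tool axis.

>>> {"api": "step_arm", "payload": {"targets": "0 0 -8 0 0 0; 0 0 -20 0 0 0; 0 0 -35 0 0 0; 0 0 -50 0 0 0; 0 0 -65 0 0 0; 0 0 -80 0 0 0; 0 0 -80 0 0 0; 0 0 -80 0 0 0"}}

```text
time_s: 15.42
eef_pos: [0.5555, -0.0467, 0.076]
eef_rot: [-0.007, 0.937, 0.018, 0.35]
wrist_force: [1.3, -0.4, 0.6]
opening: 0.598
```

Run:
```python
from sw import *
w=cam('wrist','w18');s=cam('side','s18');o=ctrl.get_obs();print(o['time_s'],o['eef_pos']*1000,o['opening'],o['wrist_force'],o['q'])
a=w['image'][90:290,30:330,::-1].copy(); cv2.imwrite('pics/w18z.png',cv2.resize(a,None,fx=2.6,fy=2.6,interpolation=cv2.INTER_CUBIC))
a=s['image'][150:235,200:300,::-1].copy(); cv2.imwrite('pics/s18z.png',cv2.resize(a,None,fx=7,fy=7,interpolation=cv2.INTER_CUBIC))
# predicted outline for flat, x from -1..: knob, strap edges
f=lambda P:((proj(w,[S(p) for p in P])-[30,90])*2.6).round(0).tolist()
print('knob top',f([(0,-.065,.055)]),'stud',f([(0,.005,.029)]),'edge far top z25',f([(.014,.07,.025),(.014,.02,.025),(.014,-.05,.025)]),'near bottom z20',f([(-.014,.07,.02),(-.014,.02,.02),(-.014,-.05,.02)]),'nose18',f([(.018,.04,.058),(.02,.04,.058)]))
```

```text
15.525 [555.3 -46.5  75.6] 0.6005623490302112 [0.3 0.2 0.3] [-0.5  0.   2.3  1.1  0.4  0. ]
knob top [[600.0, 274.0]] stud [[393.0, 304.0]] edge far top z25 [[219.0, 271.0], [358.0, 271.0], [557.0, 271.0]] near bottom z20 [[209.0, 351.0], [352.0, 352.0], [556.0, 352.0]] nose18 [[264.0, 218.0], [266.0, 212.0]]
```

View pics/w18z.png

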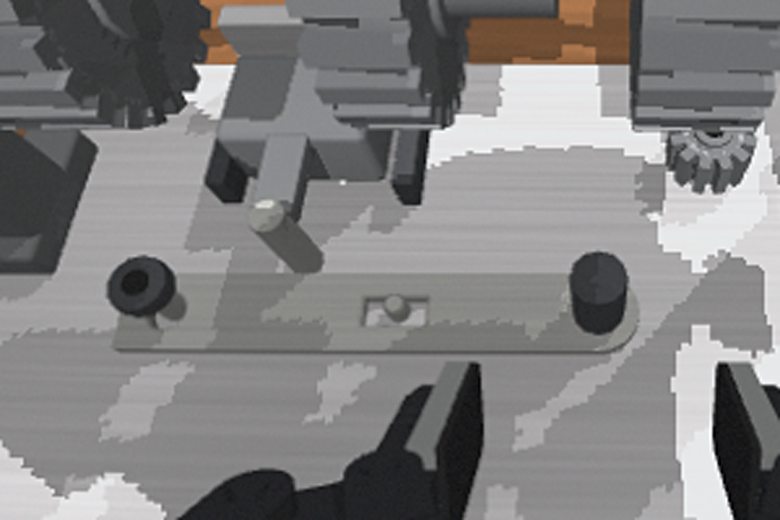

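View pics/s18z.png

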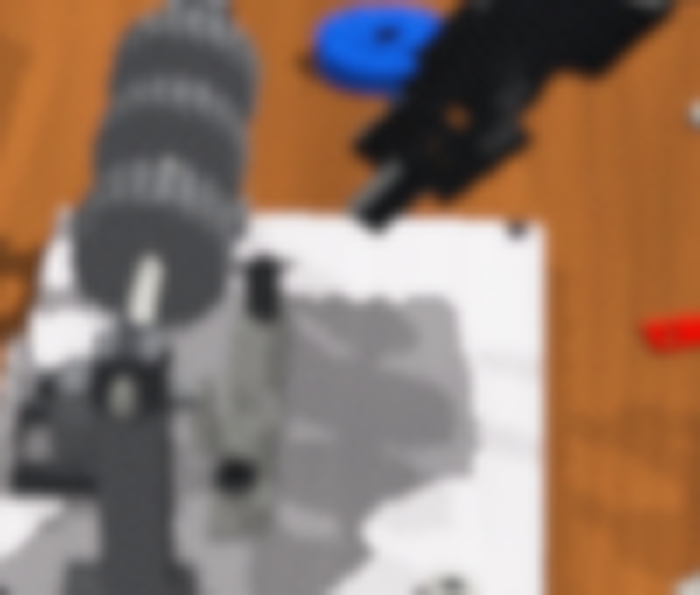

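The pads are clear and the strap stays put: knob top at (599,278) against (600,274) predicted for flat. I'll check flatness more closely along the edges.

Run:
```python
from sw import *
w=cam('wrist')
x0,y0=70,180
a=w['image'][y0:y0+55,x0:x0+215,::-1].copy(); a=cv2.resize(a,None,fx=3.7,fy=8,interpolation=cv2.INTER_CUBIC)
def dot(P,col):
    u=(proj(w,S(P))[0]-[x0,y0])*[3.7,8]; cv2.circle(a,(int(u[0]),int(u[1])),2,col,-1)
for y in np.arange(-.075,.095,.01):
    dot((-.0145,y,.02),(0,0,255));dot((-.0145,y,.025),(0,255,0));dot((.0135,y,.025),(255,0,0))
cv2.imwrite('pics/f.png',a)
```

```text
(no output)
```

View pics/f.png

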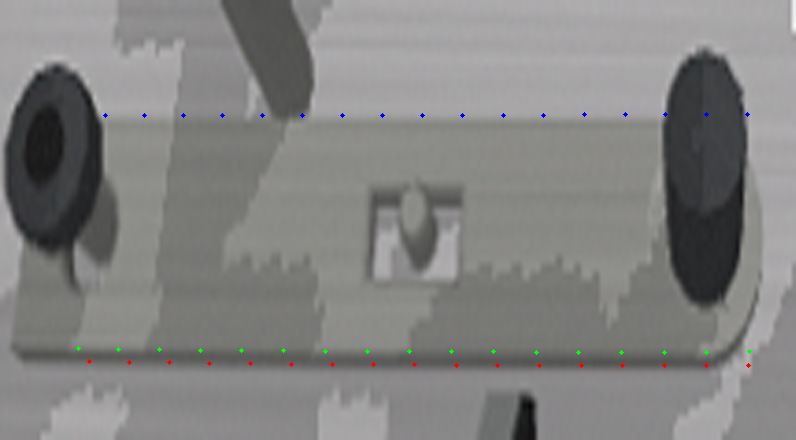

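Run:
```python
from sw import *
w=cam('scene','end');o=ctrl.get_obs();print(o['time_s'],o['wrist_force'])
a=cv2.imread('pics/end.png');b=cv2.imread('pics/scene0.png');d=np.abs(a.astype(int)-b).max(2)
print('driver/gear_mid/flange/gear_big/calliper diffs',[int(d[y0:y1,x0:x1].max()) for x0,y0,x1,y1 in [(375,235,440,252),(365,217,392,240),(330,190,352,210),(115,226,148,252),(108,176,156,206)]])
print(ticket.hand_in())
```

```text
15.625 [ 0.   0.2 -0.7]
driver/gear_mid/flange/gear_big/calliper diffs [11, 43, 53, 70, 11]
the job is handed in; nothing more can be done
None
```

The strap is on the stud, lying flat and holding the carriage back by itself, as far as my pictures show. I handed the job in at 15.6 s, and it reported no verdict.

**What I did:** I gripped the knob with the tool leaned about 41°, lifted the strap 11.5 mm and swung it round the bolt against the carriage. I then lowered the slot over the stud, pressed down with about 19 N, opened the gripper and backed off 80 mm.

**Last checks:**
- **Slot and stud:** the stud shows through the slot and stands above the strap. It bears on the slot's +x side, which is what the carriage spring should cause.
- **Flatness:** the strap's edges and knob top matched the outline expected for a flat strap to about 1–1.5 mm.
- **Carriage:** the roller appears at about stand x +19 mm, so roughly 9 mm of travel. This is an estimate from the picture, since the joint value cannot be read.
- **Robot clear:** the wrist force was under 1 N and the fingers are well away from everything.

**What failed or disagreed:**
- **First grasp:** the first two approaches failed. One stopped at joint 4's limit, and the next shut on nothing.
- **Fingertip position:** the shut fingertips looked about 27 mm behind the reported TCP, in both the side and wrist views. Advancing 24 mm fixed the grasp.
- **Bystanders:** the arm went nowhere near them. The driver and calliper areas of the picture are unchanged. The areas around the orange gear, flange and blue gear differ in pixel values; I did not look into why. I checked the bearing and pinion only by eye.

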